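# Take the service cover off a headlamp

### The job

Take the flat-blade screwdriver from the rack and with it give each of the two slotted cams on the back of the headlamp a quarter turn anticlockwise, so that they let go of the service cover; then stand the screwdriver back in a hole of the rack. Lift the cover off by its grip and lay it flat in the parts tray, grip upward, without dropping it. Do not turn the cams with the fingers, and leave the other screwdriver, the spray bottle, the projector unit and the tin standing where they are.

Things in the scene. Friction and masses are not known exactly. Their poses are not given: they have to be found in the camera images.
- driver_grip (a point): middle of the handle of the flat-blade screwdriver, standing blade down in either hole of the rack. Dark grey, 174 mm long, 100 g. Handle 80 mm long, 25 mm wide, with two flats 22 mm apart; its lower end is 41 mm down, its top 43 mm up from here. z runs from blade to handle end, x along the blade's width, y square to the flats (grip across the flats)
- driver_tip (a point): middle of the tip of its blade, 131 mm down the tool's axis from the grip point, same axes. Blade 12 mm wide (x) and 2.5 mm thick (y) over the last 10 mm; above it a shank 8 mm across. The blade has about 0.2 rad of play each way in a cam's slot
- rack_hole_a (a point): centre of a hole's mouth in the top of the plywood rack, 100 mm above the bench. Rack fixed, 165 mm long (y), 60 mm deep (x), top board 12 mm thick, with two 20 mm holes 75 mm apart along its y. A screwdriver stands with the lower end of its handle on the rack's top, its tip 10 mm above the bench
- rack_hole_b (a point): centre of the mouth of the other hole, 75 mm along the rack's -y from hole a
- lamp: fixed cradle holding a black headlamp, lens down; origin on the bench under the middle of the lamp's rear face, z up. The rear face (150 by 236 mm) looks up and leans 30 degrees to -x: its normal is (-0.5, 0, 0.866) in this frame, its middle 178 mm above the origin. Lamp 290 mm wide (y) and about 200 mm deep
- cam_l (a joint): angle (rad) of the steel cam at the +y end of the cover: 0 with its lobe fully over the cover (locked), growing anticlockwise as seen facing its head, stop at 1.6. Starts between 0 and 0.3; stiff (about 0.06 N m) and stays where left. Its lobe is clear of the cover from about 1.2 on
- cam_r (a joint): the same for the cam at the -y end of the cover; it too opens anticlockwise
- cam_l_head: steel head of that cam, 24 mm across, with a lobe reaching 26 mm from the axis; origin on the axis in the head's outer face, 16.5 mm above the rear face. z: out of the lamp along the turning axis (30 degrees from vertical), x: along slot and lobe, turning with the cam. The slot runs right across the head, 5 mm wide (a little wider at its mouth), 6 mm deep
- cam_r_head: the same for the other cam; the two axes are 178 mm apart, either side of the cover
- cover_grip (a point): point to hold on the service cover's grip: an upright bar 14 mm thick (x), 60 mm long (y), 37 mm tall in the middle of a grey plate. The point is 30 mm above the plate's underside, 25 mm above its top face, 12 mm below the bar's top. x up the slope, y along the long side, z out of the lamp; lifts off along z
- cover_plate (a point): middle of the cover's plate, 100 (x) by 150 (y) by 5 mm, half-way through its thickness; same axes. It lies in a shallow seat (rim 4 mm) on the rear face. 140 g
- cover: the whole cover; origin in the middle of the plate's underside, same axes
- driver: the whole flat-blade screwdriver; origin at the blade's tip, same axes as its grip point
- tray_in (a point): centre of the inner floor of the black parts tray, 5 mm above the bench; fixed, inside 155 mm (x) by 205 mm (y), walls 28 mm tall above the bench
- cross_driver_mid (a point): middle of the round handle of the cross-head screwdriver in the other hole of the rack: handle 65 mm long, 30 mm across, its top 165 mm above the bench. Leave it alone
- spray_bottle_mid (a point): half-way up a spray bottle 219 mm tall, 68 mm across, standing on the bench. Leave it alone
- projector_mid (a point): half-way up a bare headlamp projector unit, a metal barrel with a glass lens on top, 89 mm tall, 76 mm across. Leave it alone
- polish_tin_mid (a point): half-way up a flat round tin, 40 mm tall, 75 mm across. Leave it alone

How it is judged:
By the outcome, as a careful person would: the job done as asked, in the order asked, and still so for the second after the job is handed in, with the robot touching nothing.
It also fails if it takes over 72 s, if anything falls off the work surface, if the arm or the gripper's body presses on something with over 40 N, if the wrist force passes 120 N, or if a joint passes its speed limit or range.

### The arm

A 6-joint arm with a two-finger parallel gripper is mounted at the origin on the work surface. World frame = base frame: x ahead of the robot, y to its left, z up, the work surface at z = 0. Lengths are in m, angles in rad, forces in N, time in s.
With the tool pointing down it reaches from about 0.25 to 0.775 m from the base axis. Payload 4 kg.
Tool frame: the origin (TCP) lies midway between the tips of the shut fingers; the grasp point (between the pads) lies 19 mm behind it; z points along the fingers, y is the direction in which the jaws open and shut (so a half turn about z gives the same grasp; the last joint's range is limited). The gripper opens to 94 mm and grips with 3 to 60 N. Pads are 16 mm wide; open, the fingers measure 119 mm over their backs; the gripper's body (75 mm by 177 mm) begins 78 mm behind the grasp point.
Start: joints at [1.156, 0.087, 1.371, -0, 1.684, -0.103], TCP at [0.169, 0.523, 0.206] pointing down, gripper open.
Joint ranges: [-3.1, 3.1], [-0.76, 2.03], [0.27, 2.55], [-1.08, 4.22], [0.17, 2.65], [-2.57, 2.57]. Speed limits (rad/s): [2.79, 2.79, 3.14, 3.14, 3.14, 3.14].

### API

Orientations are given as [roll, pitch, yaw] about the fixed x, y, z axes, in that order (R = Rz(yaw) Ry(pitch) Rx(roll)).
In Python, from bench import robot gives the robot as it stands.
- The arm moves only by the tool servo_tool, never from a script. Its argument "rows" is a list of rows, each a list of 2 entries, a list of its own where there are three numbers: the shift along the tool's x, y, z normalised to -1 to 1, where 1 is 0.08 m, then the turn about the tool's z normalised to -1 to 1, where 1 is pi/2 rad. A call has 1 to 12 rows; each row is the pose to reach, as a shift and turn from the pose commanded when the call began, along the tool's axes at that moment; what a row does not reach only later rows make up. A row lasts 1/12 s, in which the tool goes at most 41.7 mm and 7.16 degrees, less where a joint would pass 70% of its speed; a pose out of reach is approached as far as the arm can. A call with a number of a shift or a turn outside -1 to 1 is refused whole. A call with a gripper value outside its range is refused whole. "grip" is the closure, from -1 (fully open) to 1 (shut), set as the call begins (left out, the last holds). The fingers move at their own pace and stop on an object; the grip force is fixed at half the most. Time passes only in rows, so rows that repeat a pose let the fingers close. It gives the time, the measured TCP pose, the force and the opening at its end, in the units of the state.
- robot.get_obs(): the state, without advancing time (a new reading comes with each control period).
- robot.snapshot(name): name is "side" or "top"; returns a dict with "pixels" (480x640x3 uint8, red, green, blue), "camera_matrix" (3x3 intrinsics, pixels), "D" ([k1, k2, p1, p2, k3] as OpenCV has them; the pictures are not rectified), "world_from_camera" (4x4, takes a point from camera to world coordinates). Camera axes: x right, y down, z forward; pixel columns grow to the right and rows downward; lengths in m; the calibration is good to about 2 mm. A picture is of the moment at which its call begins. There is no depth.
- robot.close_job(): hands the job in, once; it reports no verdict.
The state is a dict: "time": time; "joint_positions": joint angles; "qvel": joint speeds; "joint_torque": joint torques, N m; "tool_pos": TCP position; "ee_rot": TCP orientation; "wrist_force": force on the tool from outside, world axes, zero at the start; "wrist_torque": the same for the moment, N m; "width": finger opening in m.
Only numpy, scipy, OpenCV 4.12 (cv2) and the standard library are available. Lean on these libraries where they do the work, as an engineer would, in place of code of your own. Each camera call takes 0.05 s, during which the arm holds its last target.

## Working session

There is one attempt and no reset: what is moved stays moved. The work goes in short steps, Python scripts to look and compute and a tool call to move; the robot and the scene stay as the last step left them, time stands still between calls to the robot, and variables do not carry over. Pictures are saved under pics/ and viewed, and the job is handed in when it is done.

Besides the shell and the picture viewer there is one more tool, called after "Request:" by a JSON object that holds its "name" and its "arguments". servo_tool: Moves the arm, as the interface text tells. Its arguments: {"type":"object","properties":{"rows":{"type":"array"},"grip":{"type":"number"}},"required":["rows"]}

```bash
ls; mkdir -p pics
python3 - <<'E'
from bench import robot
import cv2,numpy as np
print(robot.get_obs())
for n in("side","top"):
    s=robot.snapshot(n); cv2.imwrite(f"pics/{n}0.png",s["pixels"][:,:,::-1]); print(n,s["camera_matrix"],s["D"],s["world_from_camera"])
E
```

```text
pics
{'time': 0.0, 'joint_positions': array([ 1.15589558e+00,  8.79328973e-02,  1.37221906e+00, -5.40977786e-06,
        1.68360227e+00, -1.03117616e-01]), 'qvel': array([ 0.00186358,  0.00057189,  0.00179926, -0.00091345,  0.00053702,
       -0.00070442]), 'joint_torque': array([ 2.82333767e-04, -3.40164292e+01, -3.02431726e+01,  7.16556609e-02,
        3.27411911e-02, -1.62228312e-04]), 'tool_pos': array([0.16851207, 0.52298058, 0.20433412]), 'ee_rot': array([-3.13944200e+00, -2.17153647e-04,  2.82980869e+00]), 'wrist_force': array([0.26814989, 0.13256636, 0.2292913 ]), 'wrist_torque': array([ 0.03452833, -0.04528961, -0.04258244]), 'width': 0.09441151047924032}
side [[482.41970952   0.         319.9089138 ]
 [  0.         482.41970952 233.24132458]
 [  0.           0.           1.        ]] [-0.00700768  0.          0.          0.          0.        ] [[-0.97058787 -0.13308855  0.20061562  0.29327925]
 [-0.23996272  0.60202098 -0.76156985  0.85880216]
 [-0.01941859 -0.78731073 -0.61625055  0.83232224]
 [ 0.          0.          0.          1.        ]]
top [[545.84930911   0.         316.84935808]
 [  0.         545.84930911 233.19974518]
 [  0.           0.           1.        ]] [-0.01074005  0.          0.          0.          0.        ] [[ 0.02851644 -0.98056262  0.19412308  0.32532493]
 [-0.99957937 -0.02694688  0.01072175 -0.00686735]
 [-0.00528234 -0.19434717 -0.98091859  1.26906692]
 [ 0.          0.          0.          1.        ]]
```

View pics/side0.png

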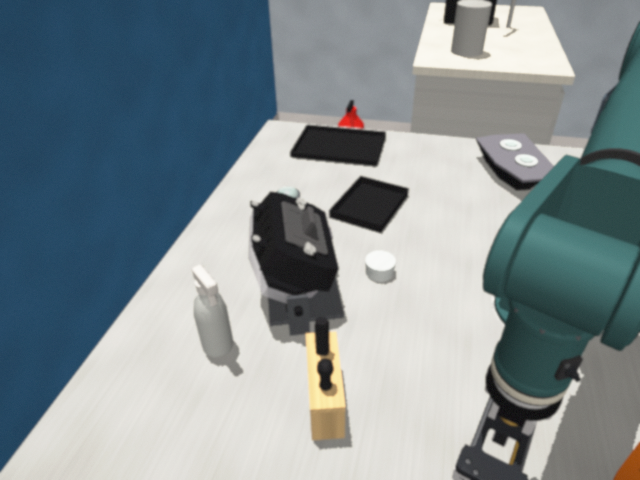

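View pics/top0.png

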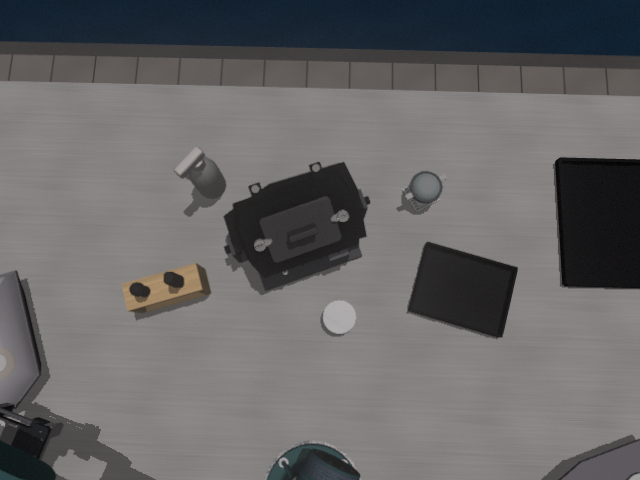

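Run:
```python
import cv2,numpy as np
a=cv2.imread("pics/top0.png");b=cv2.imread("pics/side0.png")
cv2.imwrite("pics/t_lamp.png",cv2.resize(a[145:310,100:380],None,fx=2.85,fy=2.85,interpolation=cv2.INTER_CUBIC))
cv2.imwrite("pics/s_lamp.png",cv2.resize(b[170:450,180:420],None,fx=2.1,fy=2.1,interpolation=cv2.INTER_CUBIC))
```

```text
(no output)
```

View pics/t_lamp.png

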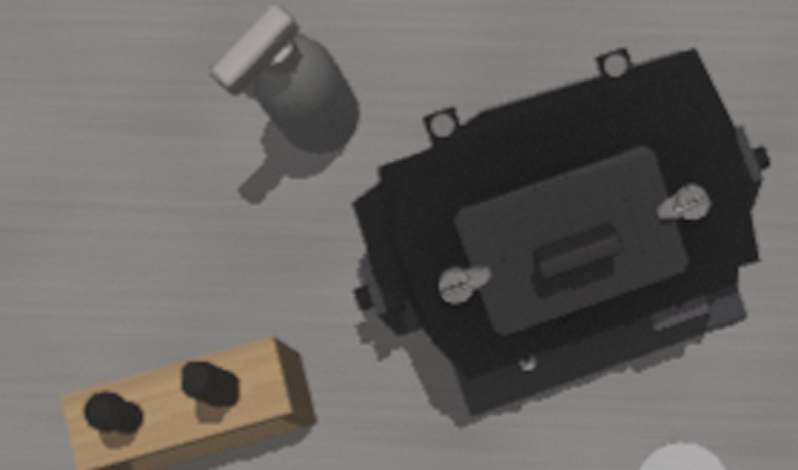

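View pics/s_lamp.png

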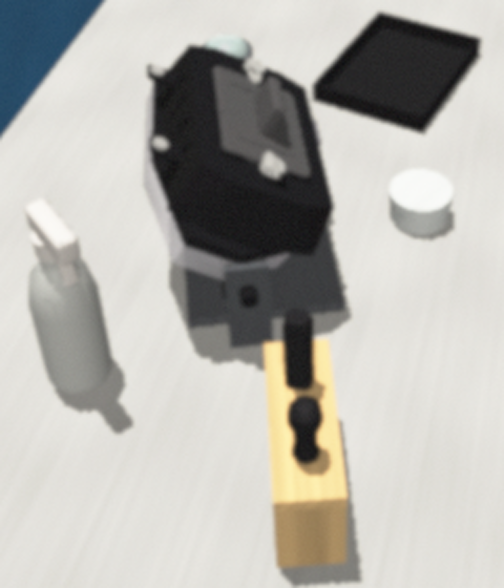

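```bash
cat > h.py <<'E'
import cv2,numpy as np
from bench import robot
def snap(n):
    s=robot.snapshot(n); s["bgr"]=np.ascontiguousarray(s["pixels"][:,:,::-1]); return s
def ray(s,uv):
    n=cv2.undistortPoints(np.array(uv,float).reshape(-1,1,2),s["camera_matrix"],np.array(s["D"])).reshape(-1,2)
    T=s["world_from_camera"]; d=np.c_[n,np.ones(len(n))]@T[:3,:3].T
    return T[:3,3],d
def onz(s,uv,z):
    o,d=ray(s,uv); return o+d*((z-o[2])/d[:,2])[:,None]
def tri(s1,uv1,s2,uv2):
    o1,d1=ray(s1,uv1);o2,d2=ray(s2,uv2);d1=d1[0]/np.linalg.norm(d1);d2=d2[0]/np.linalg.norm(d2)
    t=np.linalg.lstsq(np.c_[d1,-d2],o2-o1,rcond=None)[0]
    p,q=o1+t[0]*d1,o2+t[1]*d2; return (p+q)/2,np.linalg.norm(p-q)
def proj(s,P):
    T=np.linalg.inv(s["world_from_camera"]); r,_=cv2.Rodrigues(T[:3,:3])
    return cv2.projectPoints(np.array(P,float).reshape(-1,1,3),r,T[:3,3],s["camera_matrix"],np.array(s["D"]))[0].reshape(-1,2)
E
python3 - <<'E'
from h import *
for n in("top","side"):
    s=snap(n); g=cv2.cvtColor(s["bgr"],cv2.COLOR_BGR2GRAY); hsv=cv2.cvtColor(s["bgr"],cv2.COLOR_BGR2HSV)
    roi={"top":(240,365,200,260),"side":(285,335,185,265)}[n]
    m=np.zeros_like(g); 
    x0,x1,y0,y1=roi
    m[y0:y1,x0:x1]=(g[y0:y1,x0:x1]>(80 if n=="top" else 120))*255
    k,l,st,c=cv2.connectedComponentsWithStats(m)
    for i in range(1,k):
        if st[i,4]>15: print(n,"bright",st[i],c[i],onz(s,c[i],.192))
    m=cv2.inRange(hsv,(10,70,80),(28,255,255))
    k,l,st,c=cv2.connectedComponentsWithStats(m); 
    i=1+np.argmax(st[1:,4]); print("wood",st[i],c[i])
    # rack dark
    x,y,w,h=st[i,:4]
    cs,_=cv2.findContours((l==i).astype(np.uint8),cv2.RETR_EXTERNAL,cv2.CHAIN_APPROX_SIMPLE)
    hull=cv2.convexHull(cs[0]); print(cv2.approxPolyDP(hull,3,True).reshape(-1,2).tolist())
    x0,y0=x-10,y-40
    cv2.imwrite(f"pics/rack_{n}.png",cv2.resize(s["bgr"][y0:y+h+10,x0:x+w+10],None,fx=4,fy=4,interpolation=cv2.INTER_NEAREST)); print("crop",x0,y0)
s=snap("top")
cv2.imwrite("pics/cams.png",np.hstack([cv2.resize(s["bgr"][y-24:y+24,x-24:x+24],None,fx=8,fy=8,interpolation=cv2.INTER_NEAREST) for x,y in((262,245),(340,216))]))
E
```

```text
top bright [331 210  18  12 151] [340.16556291 216.18543046] [[ 0.57485829 -0.04126091  0.192     ]]
top bright [355 237  10  23 121] [361.62809917 248.12396694] [[ 0.51051936 -0.08548833  0.192     ]]
top bright [254 239  18  12 153] [261.73856209 243.92156863] [[0.51353284 0.11474254 0.192     ]]
wood [ 122  263   83   48 2008] [164.78087649 289.4501992 ]
[[196, 264], [204, 294], [150, 310], [127, 309], [122, 284]]
crop 112 223
side bright [ 285  185   50   67 1180] [315.18135593 199.92372881] [[ 0.54330421 -0.05411039  0.192     ]]
side bright [304 241  13  14 117] [309.26495726 247.92307692] [[0.51144316 0.12022667 0.192     ]]
wood [ 305  332   41  108 2931] [325.3967929  391.47628796]
[[331, 332], [335, 333], [342, 378], [344, 436], [313, 439], [305, 333]]
crop 295 292
```

View pics/rack_top.png

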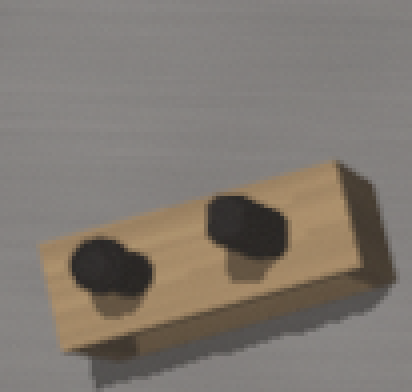

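View pics/rack_side.png

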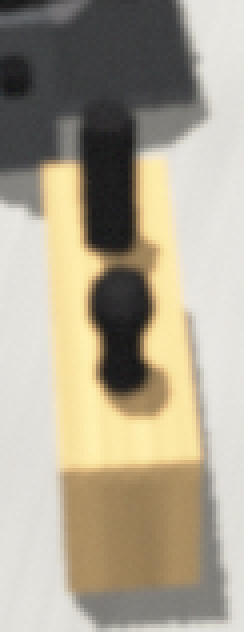

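View pics/cams.png

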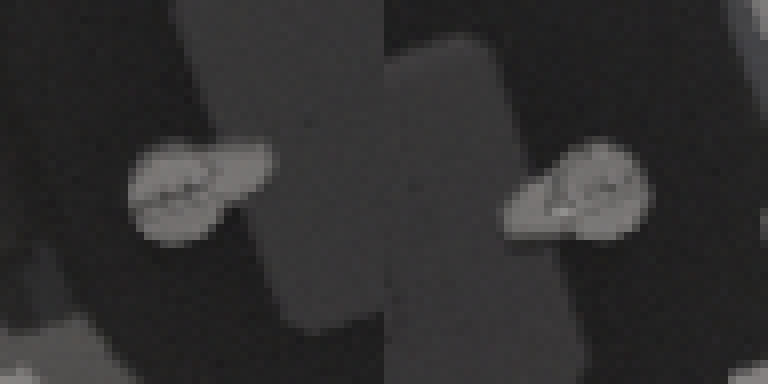

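Run:
```python
from h import *
t=snap("top");s=snap("side")
R=onz(t,[(121.5,283.3),(195.8,262.5),(202,289.5),(128,310.5)],.1); print(R.round(4))
print([np.linalg.norm(R[i]-R[(i+1)%4]).round(4) for i in range(4)], R.mean(0))
d=(R[1]+R[2]-R[0]-R[3])/2; u=d/np.linalg.norm(d); print("rack -y dir",u,np.degrees(np.arctan2(*u[1::-1])))
for k in(-1,1): print("hole",R.mean(0)+u*k*.0375)
print("drv top",onz(t,(169,278.5),.184),"base",onz(t,(178.5,281),.1))
print("drv top side",onz(s,(295+108/4,292+112/4-1),.184), "base",onz(s,(295+110/4,292+240/4),.1))
C=onz(t,[(259.25,244.4),(342.7,215.3)],.1923);print(C,np.linalg.norm(C[0]-C[1]))
y=C[0]-C[1];y/=np.linalg.norm(y);print("lamp yaw",np.degrees(np.arctan2(-y[0],y[1])))
q=proj(s,C);print(q)
cv2.imwrite("pics/scam.png",np.hstack([cv2.resize(s["bgr"][y-24:y+24,x-24:x+24],None,fx=8,fy=8,interpolation=cv2.INTER_NEAREST) for x,y in q.round().astype(int)]))
```

```text
[[0.4353 0.4229 0.1   ]
 [0.4849 0.2659 0.1   ]
 [0.427  0.2485 0.1   ]
 [0.3778 0.4034 0.1   ]]
[np.float64(0.1646), np.float64(0.0605), np.float64(0.1625), np.float64(0.0607)] [0.43122477 0.33518155 0.1       ]
rack -y dir [ 0.30184637 -0.95335658  0.        ] -72.43146581197023
hole [0.41990553 0.37093242 0.1       ]
hole [0.442544   0.29943067 0.1       ]
drv top [[0.43969692 0.29770163 0.184     ]] base [[0.44374947 0.30036037 0.1       ]]
drv top side [[0.44135523 0.29684955 0.184     ]] base [[0.4402618  0.30331871 0.1       ]]
[[ 0.51236971  0.11965153  0.1923    ]
 [ 0.57676669 -0.0463404   0.1923    ]] 0.1780457625743144
lamp yaw 21.20388815621668
[[308.90003116 247.57660964]
 [300.6569463  199.93685702]]
```

View pics/scam.png

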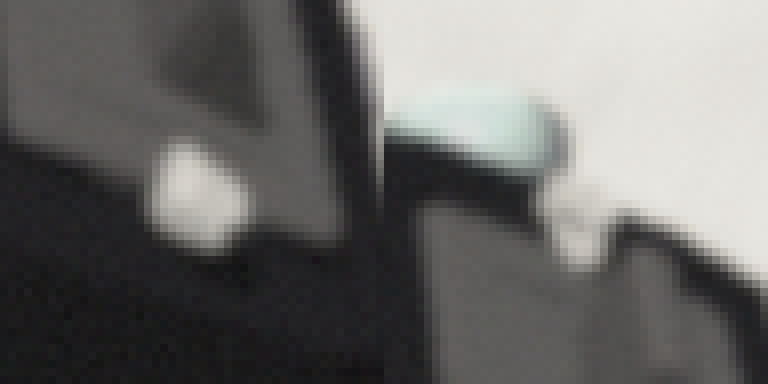

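Run:
```python
from h import *
t=snap("top");s=snap("side")
A=np.array([.4420,.2990,0])
for nm,c in(("side",s),("top",t)):
  g=cv2.cvtColor(c["bgr"],cv2.COLOR_BGR2GRAY).astype(np.float32)
  for z in (.115,.125,.135,.145,.155,.165,.175):
    P=A+[0,0,z]
    # horizontal direction perpendicular to view ray
    v=P-c["world_from_camera"][:3,3]; h=np.cross(v,[0,0,1.]);h/=np.linalg.norm(h)
    w=np.linspace(-.03,.03,241); q=proj(c,P+w[:,None]*h).astype(np.float32)
    pr=cv2.remap(g,q[:,:1],q[:,1:],cv2.INTER_LINEAR)[:,0]
    th=(pr.min()+np.median(pr[[0,1,2,3,-1,-2,-3,-4]]))/2
    i=np.where(pr<th)[0]; print(nm,z,h.round(2),"lo %.4f hi %.4f wid %.4f"%(w[i[0]],w[i[-1]],w[i[-1]]-w[i[0]]),pr[[0,120,-1]].round())
```

```text
side 0.115 [-0.97 -0.26  0.  ] lo -0.0120 hi 0.0125 wid 0.0245 [200.  31. 230.]
side 0.125 [-0.97 -0.26  0.  ] lo -0.0122 hi 0.0120 wid 0.0243 [191.  28. 230.]
side 0.135 [-0.97 -0.26  0.  ] lo -0.0122 hi 0.0120 wid 0.0243 [191.  31. 229.]
side 0.145 [-0.97 -0.26  0.  ] lo -0.0122 hi 0.0120 wid 0.0243 [180.  29. 227.]
side 0.155 [-0.97 -0.26  0.  ] lo -0.0300 hi 0.0115 wid 0.0415 [ 76.  29. 225.]
side 0.165 [-0.97 -0.26  0.  ] lo -0.0300 hi 0.0118 wid 0.0418 [ 63.  30. 162.]
side 0.175 [-0.97 -0.26  0.  ] lo -0.0300 hi 0.0118 wid 0.0418 [ 63.  44. 125.]
top 0.115 [ 0.93 -0.36  0.  ] lo -0.0247 hi 0.0140 wid 0.0387 [141.  42. 137.]
top 0.125 [ 0.93 -0.36  0.  ] lo -0.0260 hi 0.0138 wid 0.0398 [134.  41. 135.]
top 0.135 [ 0.93 -0.36  0.  ] lo -0.0235 hi 0.0135 wid 0.0370 [135.  42. 133.]
top 0.145 [ 0.93 -0.36  0.  ] lo -0.0220 hi 0.0135 wid 0.0355 [141.  42. 131.]
top 0.155 [ 0.93 -0.36  0.  ] lo -0.0158 hi 0.0135 wid 0.0293 [140.  43. 129.]
top 0.165 [ 0.93 -0.36  0.  ] lo -0.0137 hi 0.0135 wid 0.0273 [141.  47. 129.]
top 0.175 [ 0.93 -0.36  0.  ] lo -0.0132 hi 0.0138 wid 0.0270 [140.  48. 128.]
```

```bash
cat >> h.py <<'E'
def go(p,yawdeg=None):
    o=robot.get_obs(); y=o["ee_rot"][2]; R=np.array([[np.cos(y),np.sin(y),0],[np.sin(y),-np.cos(y),0],[0,0,-1]])
    d=R.T@(np.array(p)-o["tool_pos"])
    tn=0 if yawdeg is None else -((yawdeg-np.degrees(y)+180)%360-180)/90
    print("t %.2f pos %s yaw %.2f w %.4f F %s T %s"%(o["time"],o["tool_pos"].round(4),np.degrees(y),o["width"],o["wrist_force"].round(1),o["wrist_torque"].round(2)))
    print("shift/0.08:",(d/.08).round(3),"turn:",round(tn,3),"q6 %.2f"%o["joint_positions"][5])
E
python3 -c "
from h import *
go((.442,.299,.232),197.6)"
```

```text
t 0.45 pos [0.1687 0.5235 0.2054] yaw 162.13 w 0.0940 F [-0.3 -0.3  0.5] T [0.01 0.05 0.07]
shift/0.08: [-4.112 -1.622 -0.332] turn: -0.394 q6 -0.10
```

Request:
{"name": "servo_tool", "arguments": {"rows": [[[-0.5,-0.2,-0.33],0],[[-1,-0.4,-0.33],0]], "grip": -0.1}}

```text
time: 0.62
tool_pos: [0.2274, 0.4756, 0.2332]
ee_rot: [3.138, 0.0, 2.835]
wrist_force: [0.8, -0.1, 0.7]
width: 0.0839
```

Request:
{"name": "servo_tool", "arguments": {"rows": [[[-0.5,-0.2,0],0],[[-1,-0.4,0],0]]}}

```text
time: 0.78
tool_pos: [0.2932, 0.4204, 0.232]
ee_rot: [3.14, 0.001, 2.831]
wrist_force: [1.0, 0.4, 0.2]
width: 0.0706
```

Request:
{"name": "servo_tool", "arguments": {"rows": [[[-0.5,-0.2,0],0],[[-1,-0.4,0],0]]}}

```text
time: 0.95
tool_pos: [0.3575, 0.3665, 0.2314]
ee_rot: [3.141, 0.0, 2.83]
wrist_force: [0.7, 0.6, -0.2]
width: 0.0573
```

Request:
{"name": "servo_tool", "arguments": {"rows": [[[-0.5,-0.2,0],-0.08],[[-1,-0.4,0],-0.16],[[-1,-0.4,0],-0.24],[[-1,-0.4,0],-0.32],[[-1,-0.4,0],-0.394],[[-1,-0.4,0],-0.394]]}}

```text
time: 1.45
tool_pos: [0.4231, 0.3124, 0.231]
ee_rot: [3.142, -0.0, -2.833]
wrist_force: [-0.6, 0.1, 0.1]
width: 0.0519
```

```bash
python3 -c "
from h import *
go((.442,.299,.232),197.6)"
```

```text
t 1.45 pos [0.4231 0.3124 0.231 ] yaw -162.32 w 0.0519 F [-0.6  0.1  0.1] T [ 0.05 -0.    0.01]
shift/0.08: [-0.174 -0.232 -0.012] turn: 0.001 q6 -1.35
```

Request:
{"name": "servo_tool", "arguments": {"rows": [[[-0.17,-0.23,0],0],[[-0.17,-0.23,0],0],[[-0.17,-0.23,0],0]]}}

```text
time: 1.7
tool_pos: [0.4413, 0.2994, 0.2309]
ee_rot: [3.141, -0.0, -2.837]
wrist_force: [-0.5, 0.9, 0.3]
width: 0.0519
```

```bash
python3 -c "
from h import *
go((.442,.299,.122),197.6)
t=snap('top'); cv2.imwrite('pics/t1.png',cv2.resize(t['bgr'][230:350,80:260],None,fx=4,fy=4,interpolation=cv2.INTER_CUBIC))"
```

```text
t 1.70 pos [0.4413 0.2994 0.2309] yaw -162.56 w 0.0519 F [-0.5  0.9  0.3] T [ 0.05 -0.04 -0.03]
shift/0.08: [-0.007 -0.008  1.361] turn: -0.002 q6 -1.39
```

View pics/t1.png

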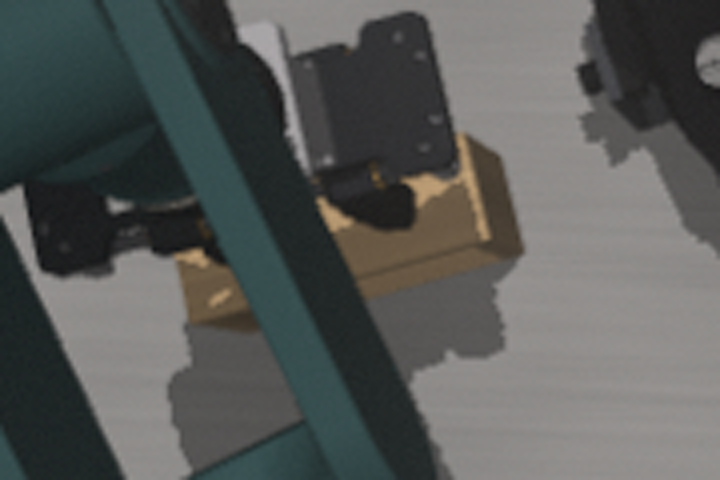

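Request:
{"name": "servo_tool", "arguments": {"rows": [[[0,0,0.3],0],[[0,0,0.6],0],[[0,0,0.9],0],[[0,0,0.9],0]]}}

```text
time: 2.08
tool_pos: [0.4376, 0.2986, 0.1535]
ee_rot: [-3.14, -0.01, -2.834]
wrist_force: [-0.2, -0.5, 0.2]
width: 0.0518
```

Request:
{"name": "servo_tool", "arguments": {"rows": [[[0,0,0.23],0],[[0,0,0.46],0],[[0,0,0.46],0],[[0,0,0.46],0]]}}

```text
time: 2.42
tool_pos: [0.4406, 0.2998, 0.1226]
ee_rot: [3.142, -0.001, -2.834]
wrist_force: [0.4, 0.7, 0.6]
width: 0.0516
```

Request:
{"name": "servo_tool", "arguments": {"rows": [[[0,0,0],0],[[0,0,0],0],[[0,0,0],0],[[0,0,0],0],[[0,0,0],0],[[0,0,0],0],[[0,0,0],0],[[0,0,0],0]], "grip": 1}}

```text
time: 3.08
tool_pos: [0.4416, 0.2998, 0.1232]
ee_rot: [3.141, 0.002, -2.835]
wrist_force: [-0.3, 1.2, 4.4]
width: 0.0242
```

Request:
{"name": "servo_tool", "arguments": {"rows": [[[0,0,0],0],[[0,0,0],0],[[0,0,0],0],[[0,0,0],0]], "grip": 1}}

```text
time: 3.42
tool_pos: [0.4416, 0.2998, 0.1232]
ee_rot: [3.141, 0.002, -2.834]
wrist_force: [-0.7, -0.9, 5.8]
width: 0.024
```

```bash
python3 -c "
from h import *
go((.442,.299,.122),197.6)
t=snap('side'); cv2.imwrite('pics/s2.png',cv2.resize(t['bgr'][270:420,230:430],None,fx=4,fy=4,interpolation=cv2.INTER_CUBIC))"
```

```text
t 3.42 pos [0.4416 0.2998 0.1232] yaw -162.40 w 0.0240 F [-0.7 -0.9  5.8] T [ 0.14  0.12 -0.03]
shift/0.08: [-0.002 -0.012  0.015] turn: -0.0 q6 -1.39
```

View pics/s2.png

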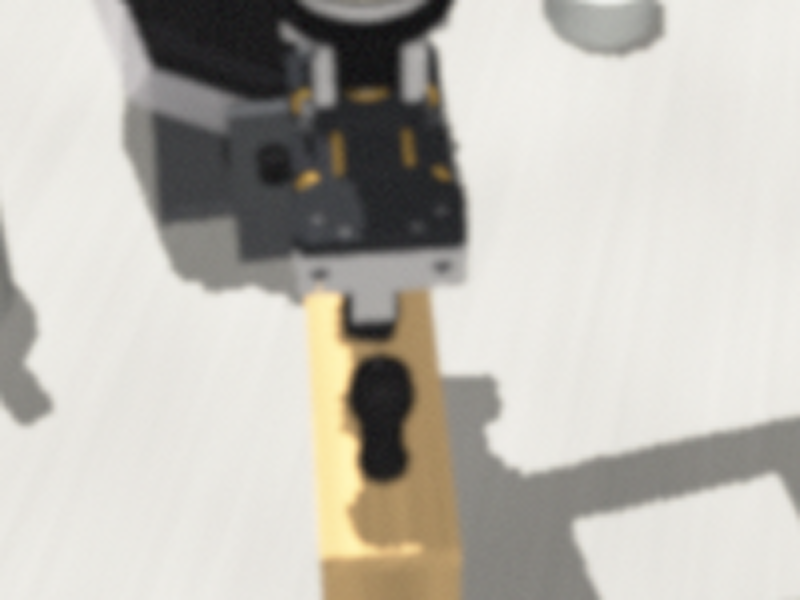

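Request:
{"name": "servo_tool", "arguments": {"rows": [[[0,0,0],0],[[0,0,0],0.0],[[0,0,0],0.07],[[0,0,0],0.14],[[0,0,0],0.14]], "grip": 0.25}}

```text
time: 3.88
tool_pos: [0.4407, 0.2991, 0.1211]
ee_rot: [-3.141, -0.002, -3.056]
wrist_force: [-0.4, -0.5, 0.6]
width: 0.0352
```

Request:
{"name": "servo_tool", "arguments": {"rows": [[[0,0,0],0],[[0,0,0],0],[[0,0,0],0],[[0,0,0],0],[[0,0,0],0]], "grip": 1}}

```text
time: 4.3
tool_pos: [0.441, 0.2994, 0.1218]
ee_rot: [-3.141, -0.001, -3.054]
wrist_force: [0.7, -0.2, -0.4]
width: 0.0216
```

Request:
{"name": "servo_tool", "arguments": {"rows": [[[0,0,-0.3],0],[[0,0,-0.65],0],[[0,0,-1],0]]}}

```text
time: 4.55
tool_pos: [0.4404, 0.2991, 0.202]
ee_rot: [-3.14, -0.003, -3.054]
wrist_force: [1.1, -0.6, -0.2]
width: 0.0218
```

Request:
{"name": "servo_tool", "arguments": {"rows": [[[0,0,-0.5],0],[[0,0,-1],0]]}}

```text
time: 4.72
tool_pos: [0.4404, 0.2991, 0.2826]
ee_rot: [-3.14, -0.003, -3.054]
wrist_force: [0.2, -1.0, -1.4]
width: 0.0217
```

Request:
{"name": "servo_tool", "arguments": {"rows": [[[0,0,-0.4],0],[[0,0,-0.75],0],[[0,0,-0.75],0]]}}

```text
time: 4.97
tool_pos: [0.4426, 0.3003, 0.3497]
ee_rot: [3.137, 0.012, -3.054]
wrist_force: [-0.5, -0.6, -0.6]
width: 0.0222
```

```bash
python3 -c "
from h import *
go((.512,.1197,.342),111.2)
t=snap('side'); cv2.imwrite('pics/s3.png',cv2.resize(t['bgr'][200:400,200:460],None,fx=3,fy=3,interpolation=cv2.INTER_CUBIC))"
```

```text
t 4.97 pos [0.4426 0.3003 0.3497] yaw -174.98 w 0.0222 F [-0.5 -0.6 -0.6] T [0.09 0.01 0.01]
shift/0.08: [-0.667 -2.324  0.097] turn: 0.82 q6 -1.17
```

View pics/s3.png

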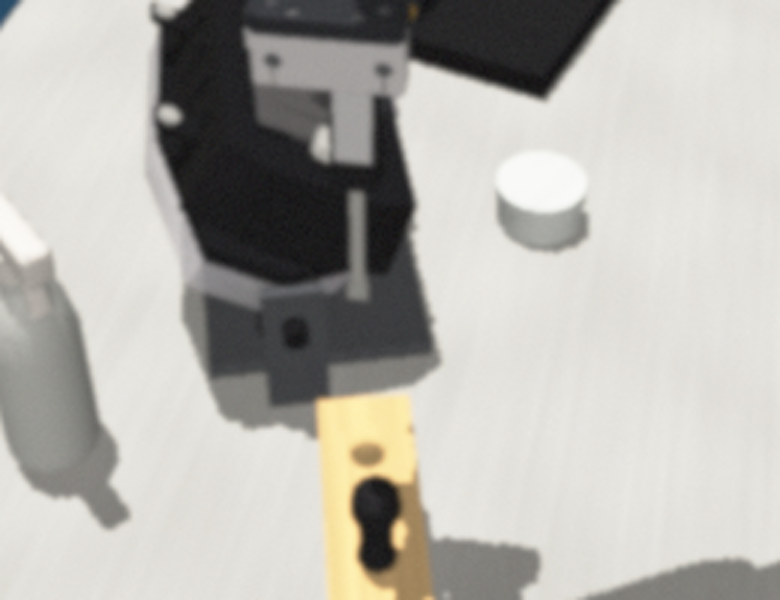

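```bash
python3 -c "
from h import *
o=robot.get_obs();p=o['tool_pos'];s=snap('side')
print(proj(s,[p+[0,0,-.112],p+[0,0,-.022]]))
print('tip',onz(s,(200+358/3-.3,200+300/3-.3),p[2]-.112),'shank top',onz(s,(200+357/3-.3,200+192/3-.3),p[2]-.022), 'hole',onz(s,(200+368/3-.3,200+453/3-.3),.1),p)"
```

```text
[[320.60988786 300.41907651]
 [319.56357935 260.79895104]]
tip [[0.44519155 0.2990065  0.23414221]] shank top [[0.44181934 0.30708875 0.32414221]] hole [[0.4412178  0.30044299 0.1       ]] [0.442155   0.30005423 0.34614221]
```

Request:
{"name": "servo_tool", "arguments": {"rows": [[[-0.3,-0.3,0],0.07],[[-0.6,-0.6,0],0.14],[[-0.66,-1,0],0.21],[[-0.66,-1,0],0.28]]}}

```text
time: 5.4
tool_pos: [0.502, 0.2196, 0.3378]
ee_rot: [-3.134, -0.004, 2.777]
wrist_force: [0.1, 0.0, -1.0]
width: 0.0219
```

```bash
python3 -c "
from h import *
go((.512,.1197,.342),111.2)"
```

```text
t 5.40 pos [0.502  0.2196 0.3378] yaw 159.14 w 0.0219 F [ 0.1  0.  -1. ] T [ 0.04 -0.01 -0.07]
shift/0.08: [-0.562 -1.123 -0.053] turn: 0.533 q6 -0.90
```

Request:
{"name": "servo_tool", "arguments": {"rows": [[[-0.3,-0.4,0],0.07],[[-0.56,-0.8,0],0.14],[[-0.56,-1,0.0],0.21],[[-0.56,-1,0.1],0.28],[[-0.56,-1,0.1],0.35],[[-0.56,-1,0.1],0.42],[[-0.56,-1,0.1],0.49],[[-0.56,-1,0.1],0.533],[[-0.56,-1,0.1],0.533]]}}

```text
time: 6.15
tool_pos: [0.5143, 0.1337, 0.3309]
ee_rot: [-3.136, -0.001, 1.951]
wrist_force: [-0.5, 0.3, -1.3]
width: 0.0219
```

```bash
python3 -c "
from h import *
go((.512,.1197,.325),111.2)
o=robot.get_obs();p=o['tool_pos'];
for n in('side','top'):
  s=snap(n); q=proj(s,[p+[0,0,-.112],[.5124,.1197,.1923]]); print(n,q)
  x,y=q[0].astype(int); print(x-40,y-30)
  cv2.imwrite(f'pics/{n}4.png',cv2.resize(s['bgr'][y-30:y+30,x-40:x+40],None,fx=8,fy=8,interpolation=cv2.INTER_CUBIC))"
```

```text
t 6.15 pos [0.5143 0.1337 0.3309] yaw 111.77 w 0.0219 F [-0.5  0.3 -1.3] T [-0.08  0.04 -0.01]
shift/0.08: [-0.151 -0.092  0.073] turn: 0.006 q6 -0.23
side [[305.73574036 241.66850949]
 [308.87992171 247.5891679 ]]
265 211
top [[250.67533704 240.85457791]
 [259.22659904 244.38446107]]
210 210
```

View pics/side4.png

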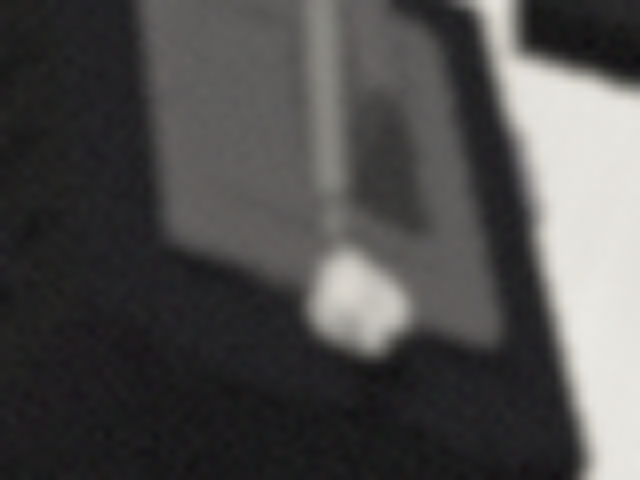

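View pics/top4.png

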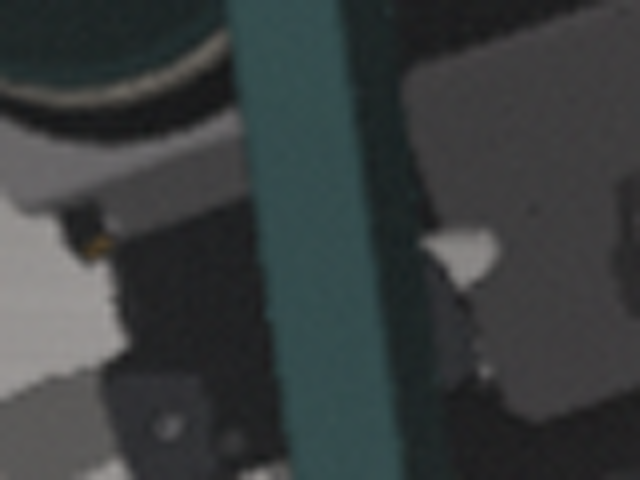

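```bash
python3 -c "
from h import *
a=np.radians(21.2);X=np.array([np.cos(a),np.sin(a),0]);Y=np.array([-np.sin(a),np.cos(a),0]);Z=np.array([0,0,1]);S=.866*X+.5*Z
C=np.array([.5124,.1197,.1923]);s=snap('side')
for th in(0,.15,.3):
  d=-np.cos(th)*Y+np.sin(th)*S
  q=proj(s,[C-.012*d,C+.012*d]);print(th,((q-[285,225]+.5)*16).round())
v=s['bgr'][225:262,285:330].astype(float);v=np.clip((v-90)*1.7,0,255).astype(np.uint8)
cv2.imwrite('pics/s5.png',cv2.resize(v,None,fx=16,fy=16,interpolation=cv2.INTER_CUBIC))"
```

```text
0 [[400. 429.]
 [380. 311.]]
0.15 [[412. 432.]
 [368. 308.]]
0.3 [[424. 434.]
 [357. 306.]]
```

View pics/s5.png

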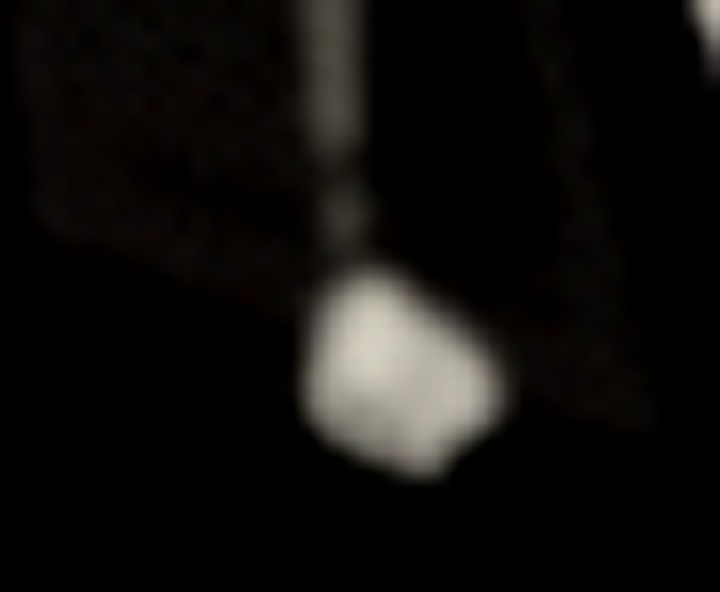

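```bash
python3 -c "
from h import *
im=cv2.imread('pics/top0.png');g=cv2.cvtColor(im,cv2.COLOR_BGR2GRAY)
print(g[236:254,251:276]);print(g[206:226,328:354])
v=np.clip((im.astype(float)-60)*2.2,0,255).astype(np.uint8)
cv2.imwrite('pics/c6.png',np.hstack([cv2.resize(v[y-14:y+14,x-14:x+14],None,fx=14,fy=14,interpolation=cv2.INTER_CUBIC) for x,y in((262,244),(340,216))]))
"
```

```text
[[ 33  32  32  31  31  32  29  31  29  31  30  30  31  43  54  55  55  54
   54  55  56  56  54  56  54]
 [ 32  31  32  30  33  31  33  31  33  30  32  29  30  34  49  56  55  57
   56  55  56  55  54  56  54]
 [ 33  31  31  31  32  31  36  46  54  53  43  38  34  39  59  66  71  69
   67  70  62  56  54  55  55]
 [ 34  30  33  34  36  49  62  76  86  89  77  64  66  75  87  92  93  92
   94 101  81  58  54  55  55]
 [ 35  32  33  33  56  82  98 101 101 104 108 100  98 107 111 109 110 110
  109 111  95  68  54  54  55]
 [ 35  32  32  43  83 101 117 122 118 121 123 120 103 102 112 118 117 118
  117 116 104  72  55  55  55]
 [ 34  33  32  62  97 115 120 118 120 119 118 124 121  95 107 118 117 117
  118 116  92  63  55  55  54]
 [ 31  31  34  80 112 119 120 118 122 116 107 120 108 104 116 118 117 118
  118 105  71  54  54  56  53]
 [ 34  34  38 105 120 120 116 108 114 103  72  85  94 112 121 118 117 110
  106  76  54  55  55  55  56]
 [ 31  30  40 106 116 108  97  73  81  90  84 106 117 105 103 106 107  86
   56  52  55  54  53  55  56]
 [ 33  32  33  90  89  86  91  87 102 109 105  98 
[... 2271 characters left out ...]
20 119 120
  123  99  56  34  33  33  32  33]
 [ 54  55  60  96 110 110 112 113 112 111  96  99 117 120 120 120 122 112
  112  75  31  34  32  34  34  33]
 [ 57  54  49  71  81  79  78  77  75  75  57  51  92 108 105 104 107  77
   41  30  29  33  34  31  32  33]
 [ 55  53  55  46  43  41  43  42  45  35  29  25  28  30  35  44  35  29
   29  32  32  33  31  33  36  31]
 [ 54  55  55  48  43  43  45  46  52  41  30  28  28  29  29  28  31  28
   31  30  32  33  32  33  33  34]
 [ 55  56  56  53  53  54  55  54  55  45  33  28  27  30  29  29  29  31
   31  34  33  34  30  34  31  31]
 [ 56  55  53  53  56  55  56  55  55  49  36  30  32  27  31  30  30  31
   32  30  33  32  33  34  35  33]]
```

View pics/c6.png

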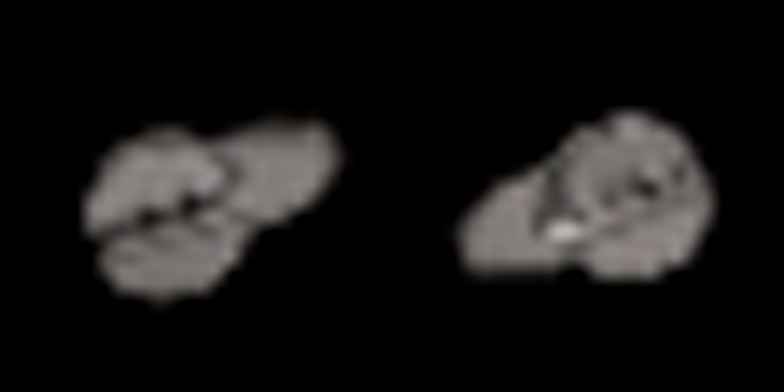

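```bash
python3 -c "
from h import *
a=np.radians(21.2);X=np.array([np.cos(a),np.sin(a),0]);Y=np.array([-np.sin(a),np.cos(a),0]);Z=np.array([0,0,1]);S=.866*X+.5*Z;N=-.5*X+.866*Z
s=snap('top')
for nm,C,sg,x,y in(('l',np.array([.5124,.1197,.1923]),-1,262,244),('r',np.array([.5768,-.0463,.1923]),1,340,216)):
 for th in(0,.1,.2,.3):
  d=(np.cos(th)*Y-np.sin(th)*S)*sg
  q=proj(s,[C-.012*d,C+.012*d,C-N*.0115+.022*d, C-N*.0115+.026*d]);e=q[1]-q[0];print(nm,th,q.round(1).tolist(),np.degrees(np.arctan2(-e[1],e[0])).round(1), ((q[2:]-[x-14,y-14]+.5)*14).round().tolist())
"
```

```text
l 0 [[253.5, 246.4], [264.9, 242.4], [269.2, 239.0], [271.0, 238.4]] 19.2 [[303.0, 133.0], [329.0, 124.0]]
l 0.1 [[253.8, 246.9], [264.7, 241.9], [268.8, 238.1], [270.6, 237.2]] 24.6 [[298.0, 120.0], [323.0, 108.0]]
l 0.2 [[254.1, 247.4], [264.4, 241.4], [268.3, 237.2], [270.0, 236.2]] 30.1 [[291.0, 107.0], [315.0, 93.0]]
l 0.3 [[254.4, 247.8], [264.1, 240.9], [267.7, 236.3], [269.3, 235.2]] 35.6 [[282.0, 95.0], [305.0, 79.0]]
r 0 [[348.2, 213.3], [337.1, 217.2], [331.4, 217.3], [329.5, 218.0]] -160.8 [[82.0, 222.0], [57.0, 231.0]]
r 0.1 [[348.1, 212.8], [337.3, 217.8], [331.7, 218.3], [330.0, 219.1]] -155.3 [[87.0, 235.0], [63.0, 246.0]]
r 0.2 [[347.8, 212.3], [337.5, 218.3], [332.2, 219.2], [330.5, 220.2]] -149.9 [[94.0, 248.0], [70.0, 262.0]]
r 0.3 [[347.5, 211.8], [337.8, 218.7], [332.7, 220.1], [331.1, 221.2]] -144.5 [[101.0, 260.0], [79.0, 276.0]]
```

```bash
python3 -c "
from h import *
go((.512,.1195,.314),113.5)"
```

```text
t 6.35 pos [0.5148 0.1338 0.3329] yaw 111.91 w 0.0220 F [-0.2 -0.2 -1.7] T [-0.04  0.05 -0.  ]
shift/0.08: [-0.153 -0.099  0.236] turn: -0.018 q6 -0.23
```

Request:
{"name": "servo_tool", "arguments": {"rows": [[[-0.08,-0.05,0.1],-0.018],[[-0.153,-0.1,0.2],-0.018],[[-0.153,-0.1,0.236],-0.018],[[-0.153,-0.1,0.236],-0.018],[[-0.153,-0.1,0.236],-0.018]]}}

```text
time: 6.77
tool_pos: [0.5122, 0.1197, 0.3152]
ee_rot: [-3.141, -0.0, 1.98]
wrist_force: [0.3, 0.6, -1.4]
width: 0.0219
```

```bash
cat > look.py <<'E'
import sys
from h import *
n=sys.argv[1]; cx,cy=float(sys.argv[3]),float(sys.argv[4]); f=int(sys.argv[5])
s=snap(n); w,h=int(390/f),int(290/f)
x,y=int(cx),int(cy); x0=max(0,x-w);y0=max(0,y-h)
v=s['bgr'][y0:y+h,x0:x+w]; print("crop origin",x0,y0,"scale",f)
cv2.imwrite(sys.argv[2],cv2.resize(v,None,fx=f,fy=f,interpolation=cv2.INTER_CUBIC))
p=robot.get_obs()['tool_pos']; print("tip pred",proj(s,p-[0,0,.112]))
E
python3 look.py side pics/s7.png 309 243 12; python3 -c "
from h import *
go((.512,.1195,.306),113.5)"
```

```text
crop origin 277 219 scale 12
tip pred [[308.69504395 243.40760255]]
t 6.82 pos [0.5124 0.1198 0.3156] yaw 113.47 w 0.0219 F [-0.3 -0.2 -0.9] T [-0.04  0.05  0.04]
shift/0.08: [-0.002 -0.006  0.12 ] turn: -0.0 q6 -0.29
```

View pics/s7.png

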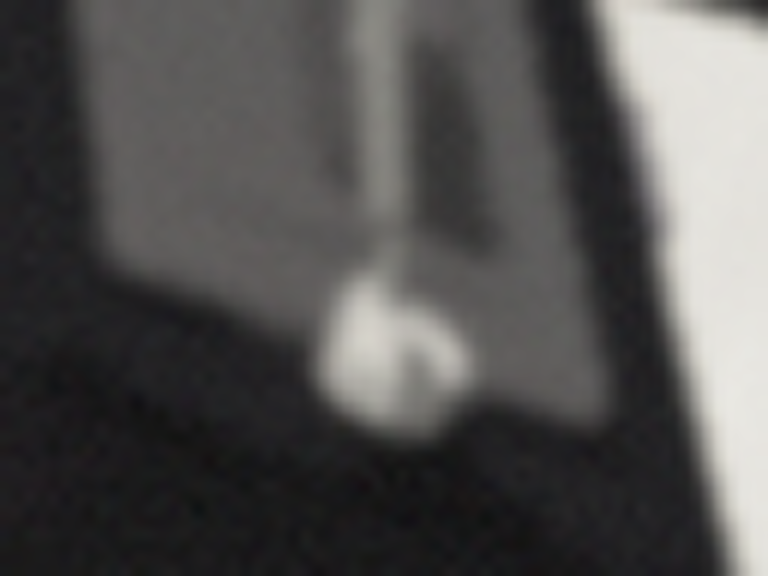

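Request:
{"name": "servo_tool", "arguments": {"rows": [[[0,0,0.06],0],[[0,0,0.1],0],[[0,0,0.1],0]]}}

```text
time: 7.07
tool_pos: [0.512, 0.1197, 0.3065]
ee_rot: [-3.14, -0.0, 1.98]
wrist_force: [0.2, -0.7, -2.1]
width: 0.0216
```

Request:
{"name": "servo_tool", "arguments": {"rows": [[[0,0,0.02],0],[[0,0,0.04],0],[[0,0,0.04],0]]}}

```text
time: 7.32
tool_pos: [0.5121, 0.1197, 0.3058]
ee_rot: [3.14, 0.0, 1.98]
wrist_force: [-0.8, 0.4, 3.5]
width: 0.0217
```

Request:
{"name": "servo_tool", "arguments": {"rows": [[[0,-0.006,0.004],0],[[0,-0.012,0.007],0],[[0,-0.018,0.011],0],[[0,-0.018,0.011],0]]}}

```text
time: 7.65
tool_pos: [0.5117, 0.1195, 0.3057]
ee_rot: [3.136, 0.001, 1.98]
wrist_force: [-0.1, 1.0, 5.4]
width: 0.0217
```

Request:
{"name": "servo_tool", "arguments": {"rows": [[[0,-0.006,0.004],0],[[0,-0.012,0.007],0],[[0,-0.018,0.011],0],[[0,-0.018,0.011],0]]}}

```text
time: 7.98
tool_pos: [0.5097, 0.1183, 0.3025]
ee_rot: [3.141, 0.0, 1.98]
wrist_force: [0.3, 0.2, -2.3]
width: 0.0219
```

Request:
{"name": "servo_tool", "arguments": {"rows": [[[0,0,0.012],0],[[0,0,0.025],0],[[0,0,0.025],0]]}}

```text
time: 8.23
tool_pos: [0.51, 0.1185, 0.2999]
ee_rot: [3.141, -0.0, 1.98]
wrist_force: [1.2, 0.7, -0.4]
width: 0.0216
```

```bash
python3 look.py side pics/s8.png 309 243 12; python3 -c "
from h import *
go((.512,.1195,.306),113.5)"
```

```text
crop origin 277 219 scale 12
tip pred [[310.21493347 249.00415644]]
t 8.28 pos [0.51   0.1185 0.2999] yaw 113.45 w 0.0221 F [ 1.   0.6 -1.3] T [ 0.12 -0.49 -0.03]
shift/0.08: [ 0.002  0.028 -0.076] turn: -0.001 q6 -0.29
```

View pics/s8.png

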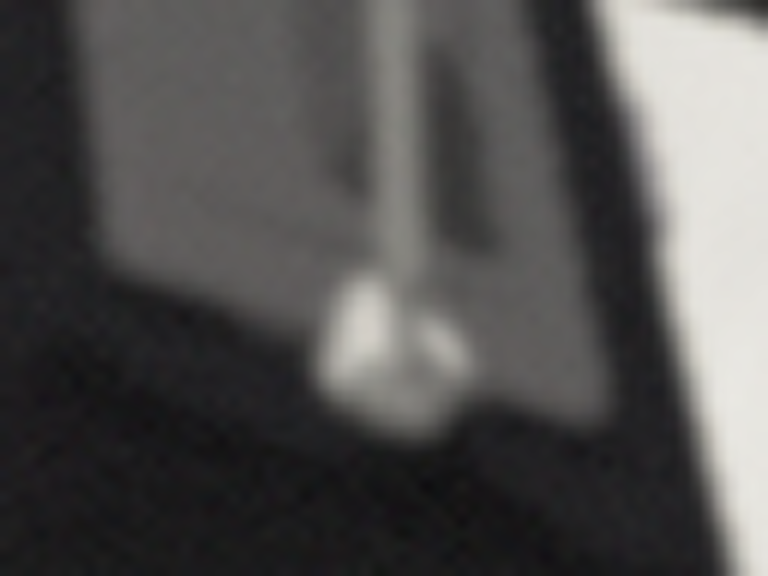

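Request:
{"name": "servo_tool", "arguments": {"rows": [[[0,0.01,0],0],[[0,0.01,0],-0.05],[[0,0.01,0],-0.1],[[0,0.01,0],-0.15],[[0,0.01,0],-0.2],[[0,0.01,0],-0.25],[[0,0.01,0],-0.25]]}}

```text
time: 8.87
tool_pos: [0.51, 0.1182, 0.3002]
ee_rot: [-3.14, -0.0, 2.373]
wrist_force: [0.5, -0.7, 0.5]
width: 0.0217
```

```bash
python3 look.py side pics/s9.png 309 243 12; python3 -c "
from h import *
go((.5102,.1187,.301),203)"
```

```text
crop origin 277 219 scale 12
tip pred [[310.2128937 248.8041504]]
t 8.92 pos [0.5101 0.1183 0.3003] yaw 135.82 w 0.0219 F [ 0.1 -0.4  0.1] T [-0.39  0.06 -0.07]
shift/0.08: [ 0.003  0.005 -0.009] turn: -0.746 q6 -0.68
```

View pics/s9.png

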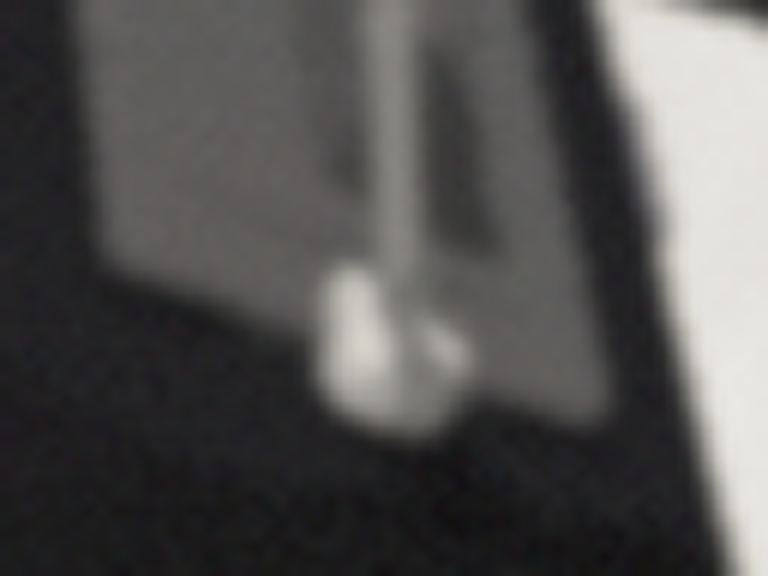

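Request:
{"name": "servo_tool", "arguments": {"rows": [[[0,0,0],-0.05],[[0,0,0],-0.1],[[0,0,0],-0.15],[[0,0,0],-0.2],[[0,0,0],-0.25],[[0,0,0],-0.3],[[0,0,0],-0.3]]}}

```text
time: 9.5
tool_pos: [0.5094, 0.1175, 0.3014]
ee_rot: [-3.139, -0.001, 2.842]
wrist_force: [-2.6, -3.6, 5.1]
width: 0.0221
```

```bash
python3 look.py side pics/s10.png 309 243 12; python3 -c "
from h import *
go((.5102,.1187,.301),203)"
```

```text
crop origin 277 219 scale 12
tip pred [[310.58063532 248.23434933]]
t 9.55 pos [0.5094 0.1175 0.3013] yaw 162.70 w 0.0217 F [-3.6 -3.3  4.5] T [-1.18  1.09 -0.03]
shift/0.08: [-0.005  0.017  0.004] turn: -0.448 q6 -1.15
```

View pics/s10.png

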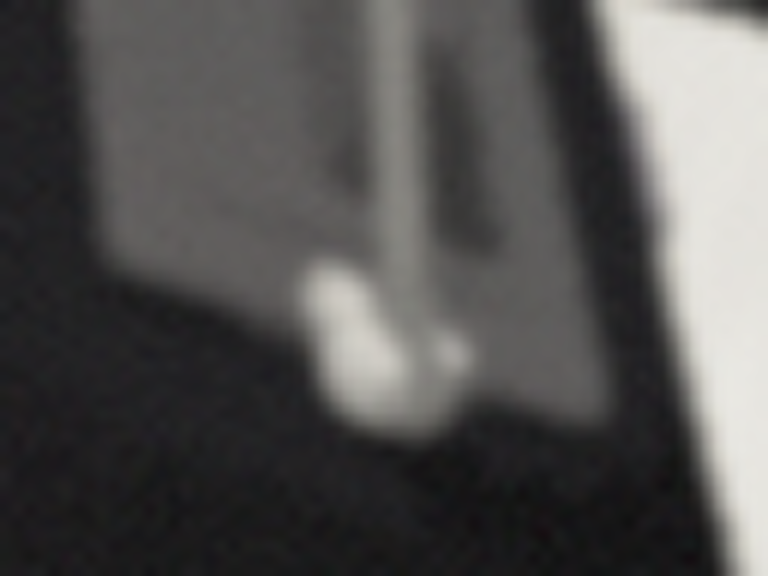

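Request:
{"name": "servo_tool", "arguments": {"rows": [[[0.006,-0.02,-0.02],0],[[0.006,-0.02,-0.02],-0.05],[[0.006,-0.02,-0.02],-0.1],[[0.006,-0.02,-0.02],-0.15],[[0.006,-0.02,-0.02],-0.2],[[0.006,-0.02,-0.02],-0.25],[[0.006,-0.02,-0.02],-0.25]]}}

```text
time: 10.13
tool_pos: [0.5089, 0.1158, 0.302]
ee_rot: [-3.139, -0.002, -3.048]
wrist_force: [-2.4, -5.2, 3.5]
width: 0.0219
```

```bash
python3 look.py side pics/s11.png 309 243 12; python3 -c "
from h import *
go((.5102,.1187,.301),203)"
```

```text
crop origin 277 219 scale 12
tip pred [[311.04119157 247.49961324]]
t 10.18 pos [0.5089 0.1158 0.302 ] yaw -174.76 w 0.0216 F [-2.4 -4.9  2.6] T [-1.4   0.78 -0.06]
shift/0.08: [-0.02   0.034  0.013] turn: -0.197 q6 -1.55
```

View pics/s11.png

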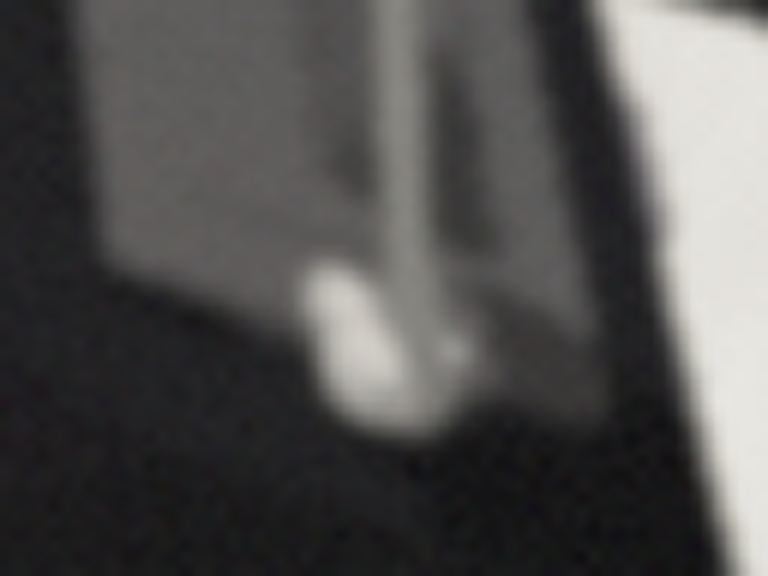

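Request:
{"name": "servo_tool", "arguments": {"rows": [[[0,0,0],0.06],[[0,0,0],0.12],[[0,0,0],0.18],[[0,0,0],0.23],[[0,0,0],0.23]]}}

```text
time: 10.6
tool_pos: [0.5087, 0.1173, 0.3018]
ee_rot: [-3.141, -0.002, 2.872]
wrist_force: [-3.1, -1.8, 3.0]
width: 0.0216
```

```bash
python3 -c "
from h import *
go((.5085,.1197,.3007),160)"
```

```text
t 10.60 pos [0.5087 0.1173 0.3018] yaw 164.57 w 0.0216 F [-3.1 -1.8  3. ] T [-0.52  0.92 -0.01]
shift/0.08: [0.011 0.028 0.014] turn: 0.051 q6 -1.18
```

Request:
{"name": "servo_tool", "arguments": {"rows": [[[0.02,0.01,0],0.03],[[0.03,0.02,0],0.04],[[0.03,0.025,0.01],0.04],[[0.03,0.025,0.02],0.04],[[0.03,0.025,0.02],0.04]]}}

```text
time: 11.02
tool_pos: [0.5077, 0.119, 0.3013]
ee_rot: [-3.14, 0.002, 2.813]
wrist_force: [-1.9, -3.6, 4.2]
width: 0.0215
```

```bash
python3 look.py side pics/s12.png 309 243 12; python3 -c "
from h import *
go((.5085,.1197,.3007),160)"
```

```text
crop origin 277 219 scale 12
tip pred [[311.21635907 248.81586289]]
t 11.07 pos [0.5077 0.119  0.3013] yaw 161.16 w 0.0219 F [-2.6 -4.3  4.7] T [-1.46  0.64 -0.02]
shift/0.08: [-0.007  0.011  0.007] turn: 0.013 q6 -1.12
```

View pics/s12.png

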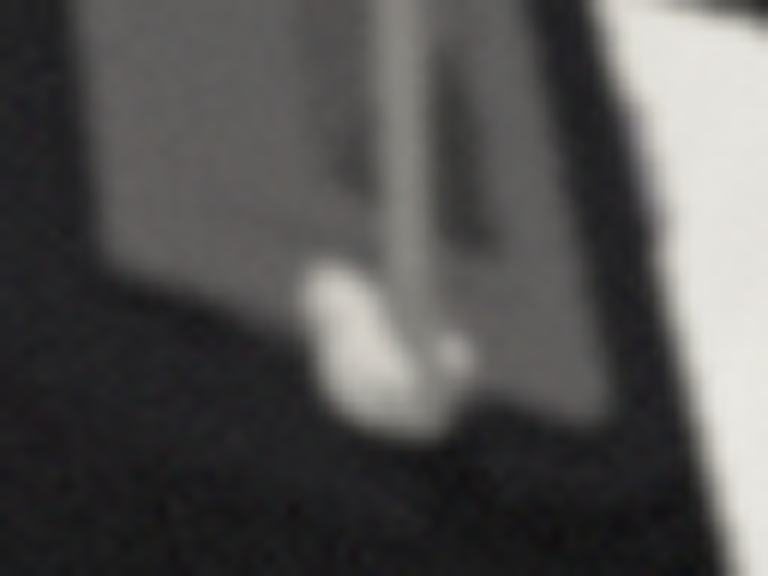

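```bash
cat >> h.py <<'E'
_a=np.radians(21.2);LX=np.array([np.cos(_a),np.sin(_a),0]);LY=np.array([-np.sin(_a),np.cos(_a),0]);LZ=np.array([0,0,1.]);LS=.866*LX+.5*LZ;LN=-.5*LX+.866*LZ
E
python3 -c "
from h import *
s=snap('side')
for C in (np.array([.5104,.1190,.1921]),):
 for th in(0,.05,.2,.4,.6,.8,1,1.2,1.5):
  d=-np.cos(th)*LY+np.sin(th)*LS
  q=proj(s,[C,C-LN*.007+.026*d,C+.012*d,C-.012*d]);print(th,'psi',np.degrees(np.arctan(.866*np.tan(th))).round(1),((q-[277,219]+.5)*12).round().tolist())
"
```

```text
0 psi 0.0 [[401.0, 349.0], [366.0, 284.0], [393.0, 306.0], [409.0, 393.0]]
0.05 psi 2.5 [[401.0, 349.0], [360.0, 282.0], [390.0, 305.0], [412.0, 394.0]]
0.2 psi 10.0 [[401.0, 349.0], [341.0, 277.0], [381.0, 302.0], [421.0, 397.0]]
0.4 psi 20.1 [[401.0, 349.0], [317.0, 274.0], [370.0, 301.0], [432.0, 398.0]]
0.6 psi 30.6 [[401.0, 349.0], [295.0, 275.0], [360.0, 301.0], [442.0, 397.0]]
0.8 psi 41.7 [[401.0, 349.0], [277.0, 280.0], [352.0, 304.0], [450.0, 395.0]]
1 psi 53.4 [[401.0, 349.0], [263.0, 289.0], [346.0, 308.0], [456.0, 390.0]]
1.2 psi 65.8 [[401.0, 349.0], [253.0, 301.0], [341.0, 314.0], [460.0, 384.0]]
1.5 psi 85.3 [[401.0, 349.0], [248.0, 326.0], [339.0, 325.0], [462.0, 373.0]]
```

Request:
{"name": "servo_tool", "arguments": {"rows": [[[0,0,-0.05],0],[[0,0,-0.06],0.07],[[0,0,-0.06],0.14],[[0,0,-0.06],0.21],[[0,0,-0.06],0.27],[[0,0,-0.06],0.27]]}}

```text
time: 11.62
tool_pos: [0.5079, 0.1213, 0.3044]
ee_rot: [3.14, -0.002, 2.389]
wrist_force: [0.6, -0.5, -0.9]
width: 0.0214
```

```bash
python3 look.py side pics/s13.png 309 243 12; python3 -c "
from h import *
go((.5095,.1195,.3055),136)"
```

```text
crop origin 277 219 scale 12
tip pred [[310.77931192 248.21765753]]
t 11.67 pos [0.508  0.121  0.3045] yaw 137.07 w 0.0220 F [ 0.1 -0.4 -1.8] T [-0.08  0.04  0.1 ]
shift/0.08: [-0.027 -0.001 -0.012] turn: 0.012 q6 -0.70
```

View pics/s13.png

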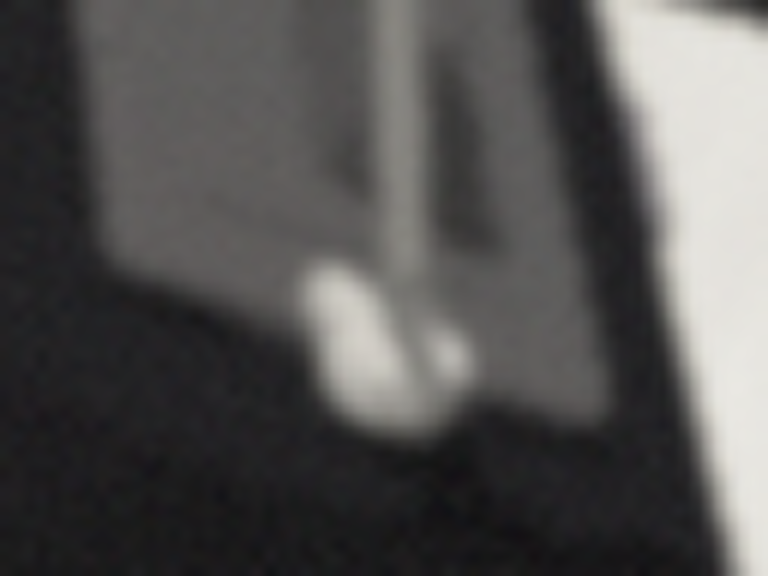

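Request:
{"name": "servo_tool", "arguments": {"rows": [[[-0.025,0,-0.01],0.01],[[-0.025,0,0.02],0.01],[[-0.025,0,0.04],0.01],[[-0.025,0,0.055],0.01],[[-0.025,0,0.055],0.01]]}}

```text
time: 12.08
tool_pos: [0.5093, 0.1188, 0.3005]
ee_rot: [3.141, -0.0, 2.373]
wrist_force: [0.8, 0.4, -1.2]
width: 0.0219
```

```bash
python3 -c "
from h import *
go((.5095,.1195,.3055),136)"
```

```text
t 12.08 pos [0.5093 0.1188 0.3005] yaw 135.99 w 0.0219 F [ 0.8  0.4 -1.2] T [ 0.11 -0.1   0.03]
shift/0.08: [ 0.004  0.009 -0.062] turn: -0.0 q6 -0.68
```

Request:
{"name": "servo_tool", "arguments": {"rows": [[[0,0,0.01],0],[[0,0,0.02],0],[[0,0,0.03],0],[[0,0,0.04],0],[[0,0,0.04],0]]}}

```text
time: 12.5
tool_pos: [0.5095, 0.1189, 0.299]
ee_rot: [3.139, 0.001, 2.373]
wrist_force: [0.9, 1.9, 4.2]
width: 0.0216
```

```bash
python3 -c "
from h import *
go((.5095,.1195,.3055),136)"
```

```text
t 12.50 pos [0.5095 0.1189 0.299 ] yaw 135.97 w 0.0216 F [0.9 1.9 4.2] T [ 0.45 -0.23 -0.01]
shift/0.08: [ 0.006  0.006 -0.082] turn: -0.0 q6 -0.68
```

Request:
{"name": "servo_tool", "arguments": {"rows": [[[0,0,0],-0.04],[[0,0,0],-0.08],[[0,0,0],-0.12],[[0,0,-0.005],-0.16],[[0,0,-0.005],-0.2],[[0,0,-0.005],-0.24],[[0,0,-0.005],-0.24]]}}

```text
time: 13.08
tool_pos: [0.5093, 0.1184, 0.2993]
ee_rot: [3.141, 0.002, 2.75]
wrist_force: [0.3, 1.0, 5.1]
width: 0.0218
```

```bash
python3 look.py side pics/s14.png 309 243 12;python3 -c "
from h import *
go((.5095,.1195,.3055),136)"
```

```text
crop origin 277 219 scale 12
tip pred [[310.5550244  249.27817623]]
t 13.13 pos [0.5093 0.1184 0.2992] yaw 157.46 w 0.0218 F [-0.3 -0.2  4.2] T [ 0.21 -0.03 -0.04]
shift/0.08: [ 0.003  0.014 -0.079] turn: 0.238 q6 -1.06
```

View pics/s14.png

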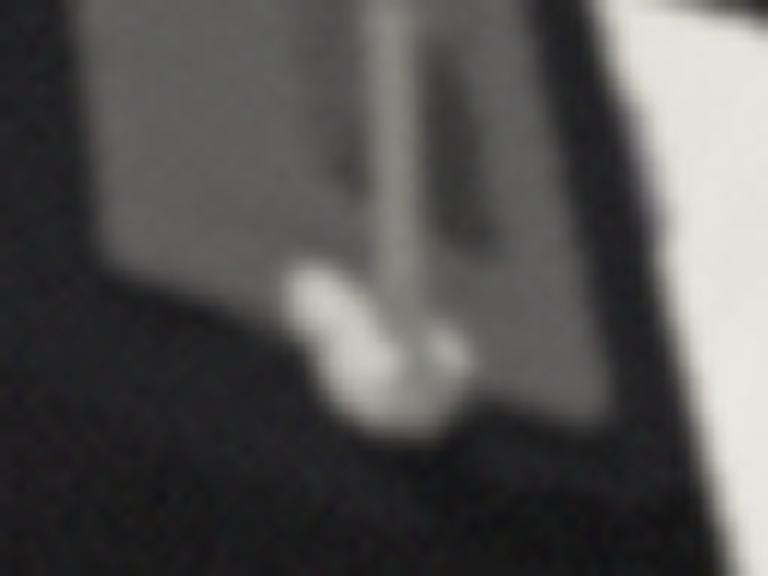

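Lobe tip moved left (now about x 290, y 272 in the crop), and forces are small, so the blade is driving the cam. I'll carry on.

Request:
{"name": "servo_tool", "arguments": {"rows": [[[0,0,0],-0.04],[[0,0,0],-0.08],[[0,0,-0.005],-0.12],[[0,0,-0.005],-0.16],[[0,0,-0.005],-0.2],[[0,0,-0.005],-0.24],[[0,0,-0.005],-0.24]]}}

```text
time: 13.72
tool_pos: [0.5093, 0.118, 0.2996]
ee_rot: [-3.141, 0.002, 3.126]
wrist_force: [0.1, 0.3, 5.6]
width: 0.0218
```

```bash
python3 look.py side pics/s15.png 309 243 12;python3 -c "
from h import *
go((.5095,.1195,.3055),136)"
```

```text
crop origin 277 219 scale 12
tip pred [[310.59863136 249.01427629]]
t 13.77 pos [0.5093 0.118  0.2996] yaw 179.03 w 0.0220 F [-0.8  0.7  4.8] T [-0.02 -0.1  -0.04]
shift/0.08: [-0.002  0.019 -0.074] turn: 0.478 q6 -1.43
```

View pics/s15.png

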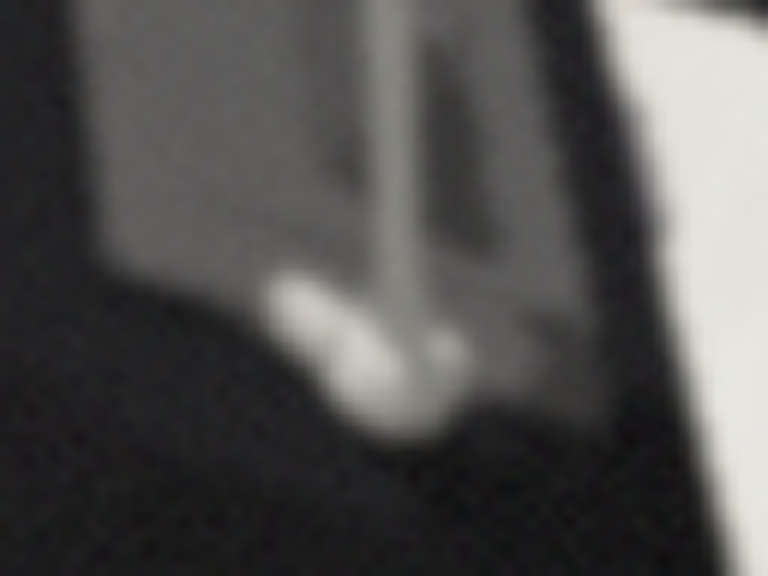

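Lobe tip is now at about (275,290), θ≈0.9. Continuing.

Request:
{"name": "servo_tool", "arguments": {"rows": [[[0,0,0],-0.04],[[0,0,0],-0.08],[[0,0,-0.005],-0.12],[[0,0,-0.005],-0.16],[[0,0,-0.005],-0.2],[[0,0,-0.005],-0.24],[[0,0,-0.005],-0.24]]}}

```text
time: 14.35
tool_pos: [0.5094, 0.1177, 0.2998]
ee_rot: [-3.14, 0.001, -2.781]
wrist_force: [1.3, -1.6, 5.9]
width: 0.022
```

```bash
python3 look.py side pics/s16.png 309 243 12;python3 -c "
from h import *
go((.5095,.1195,.3055),136)"
```

```text
crop origin 277 219 scale 12
tip pred [[310.57122961 248.86623814]]
t 14.40 pos [0.5094 0.1177 0.2998] yaw -159.45 w 0.0219 F [ 0.2 -1.3  5.2] T [-0.23 -0.14 -0.09]
shift/0.08: [-0.009  0.02  -0.071] turn: 0.717 q6 -1.81
```

View pics/s16.png

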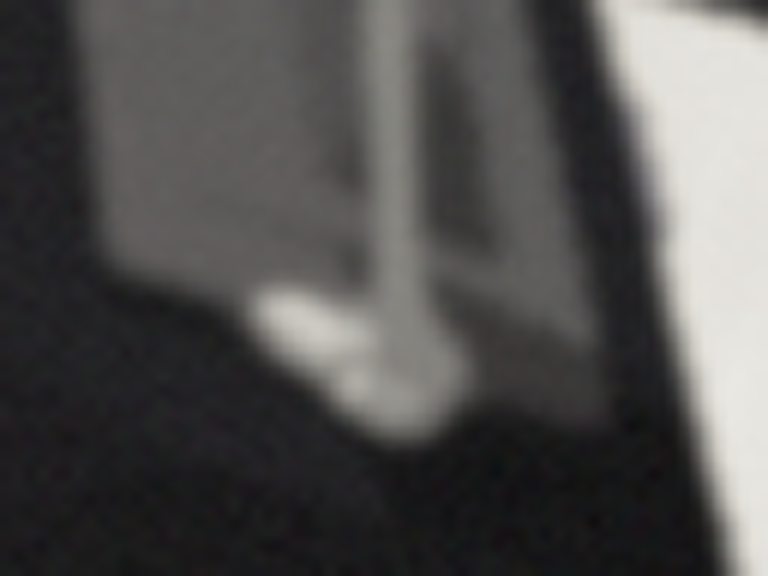

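Request:
{"name": "servo_tool", "arguments": {"rows": [[[0,0,0],-0.04],[[0,0,0],-0.08],[[0,0,0],-0.12],[[0,0,0],-0.16],[[0,0,0],-0.18],[[0,0,0],-0.18]]}}

```text
time: 14.9
tool_pos: [0.5096, 0.1176, 0.2998]
ee_rot: [-3.139, 0.001, -2.5]
wrist_force: [-0.0, -1.3, 5.3]
width: 0.022
```

```bash
python3 look.py side pics/s17.png 309 243 12;python3 -c "
from h import *
go((.5095,.1195,.3055),136)"
```

```text
crop origin 277 219 scale 12
tip pred [[310.51790532 248.81801033]]
t 14.95 pos [0.5096 0.1176 0.2998] yaw -143.27 w 0.0217 F [ 0.2 -0.8  5.6] T [-0.26 -0.22 -0.09]
shift/0.08: [-0.013  0.019 -0.071] turn: 0.897 q6 -2.09
```

View pics/s17.png

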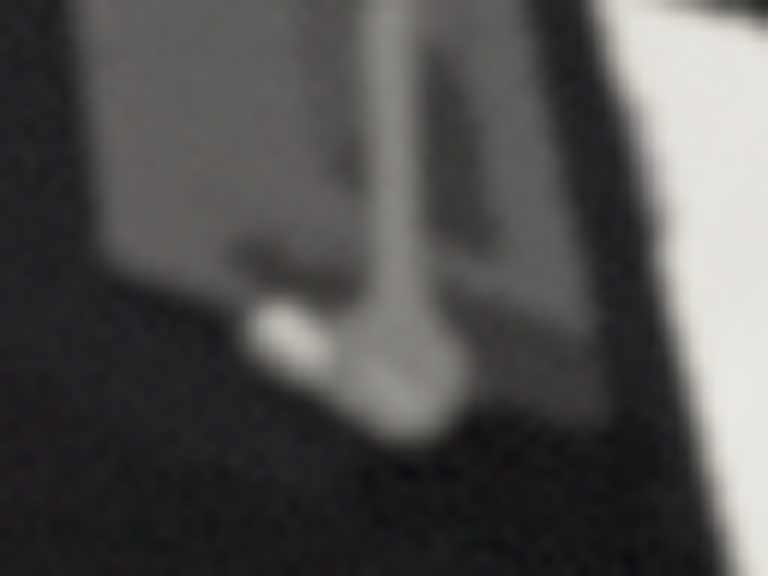

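Request:
{"name": "servo_tool", "arguments": {"rows": [[[0,0,-0.2],0],[[0,0,-0.5],0],[[0,0,-0.55],0.08],[[0,0,-0.55],0.16],[[0,0,-0.55],0.24]]}}

```text
time: 15.37
tool_pos: [0.5088, 0.1182, 0.342]
ee_rot: [-3.141, -0.002, -2.881]
wrist_force: [0.2, 0.6, -1.5]
width: 0.0216
```

```bash
python3 look.py side pics/s18.png 309 243 12;python3 -c "
from h import *
go((.5742,-.0478,.345),115)"
```

```text
crop origin 277 219 scale 12
tip pred [[310.22504712 233.29847675]]
t 15.42 pos [0.5087 0.1182 0.3415] yaw -165.27 w 0.0217 F [ 0.   0.6 -1.6] T [0.06 0.01 0.01]
shift/0.08: [-0.265 -2.216 -0.044] turn: 0.886 q6 -1.71
```

View pics/s18.png

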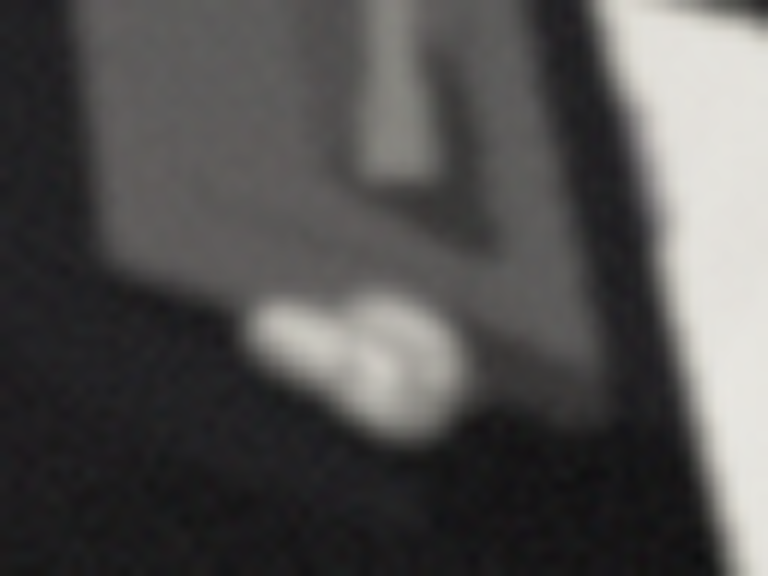

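Request:
{"name": "servo_tool", "arguments": {"rows": [[[-0.1,-0.45,-0.04],0.07],[[-0.2,-0.9,-0.04],0.14],[[-0.26,-1,-0.04],0.21],[[-0.26,-1,-0.04],0.28]]}}

```text
time: 15.75
tool_pos: [0.5512, 0.0443, 0.3432]
ee_rot: [-3.14, -0.005, 2.963]
wrist_force: [-0.5, 0.9, -1.5]
width: 0.0217
```

```bash
python3 -c "
from h import *
go((.5742,-.0478,.345),115)"
```

```text
t 15.75 pos [0.5512 0.0443 0.3432] yaw 169.75 w 0.0217 F [-0.5  0.9 -1.5] T [0.06 0.03 0.05]
shift/0.08: [-0.488 -1.081 -0.023] turn: 0.608 q6 -1.41
```

Request:
{"name": "servo_tool", "arguments": {"rows": [[[-0.2,-0.45,0],0.075],[[-0.4,-0.9,0],0.15],[[-0.48,-1,0],0.225],[[-0.48,-1,0],0.3],[[-0.48,-1,0],0.375],[[-0.48,-1,0],0.45],[[-0.48,-1,0],0.525],[[-0.48,-1,0],0.608],[[-0.48,-1,0],0.608]]}}

```text
time: 16.5
tool_pos: [0.5744, -0.0386, 0.3443]
ee_rot: [-3.139, -0.002, 2.014]
wrist_force: [-0.5, -0.2, -1.4]
width: 0.0215
```

```bash
python3 -c "
from h import *
go((.5742,-.0478,.316),115)"; python3 look.py top pics/t19.png 340 216 10
```

```text
t 16.50 pos [ 0.5744 -0.0386  0.3443] yaw 115.42 w 0.0215 F [-0.5 -0.2 -1.4] T [-0.1   0.02  0.04]
shift/0.08: [-0.104 -0.051  0.354] turn: 0.005 q6 -0.61
crop origin 301 187 scale 10
tip pred [[339.5068293  211.70618168]]
```

View pics/t19.png

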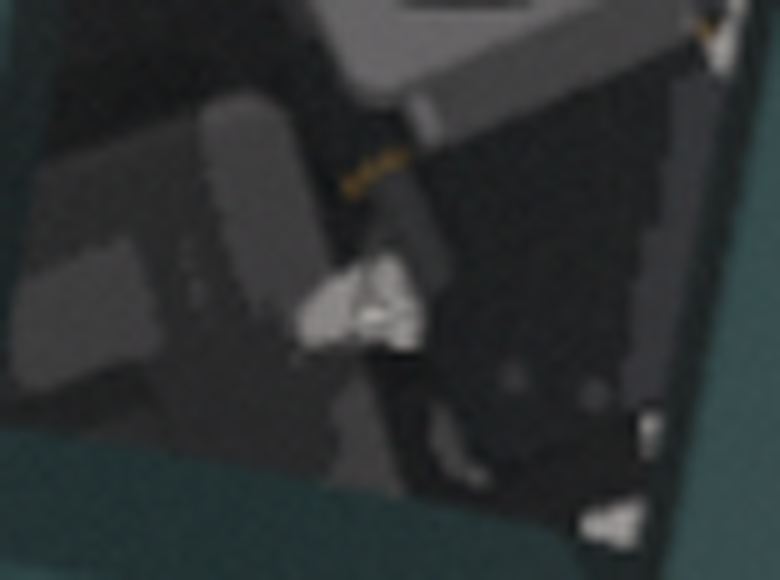

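Request:
{"name": "servo_tool", "arguments": {"rows": [[[-0.104,-0.051,0],0],[[-0.104,-0.051,0.1],0],[[-0.104,-0.051,0.25],0],[[-0.104,-0.051,0.354],0],[[-0.104,-0.051,0.354],0],[[-0.104,-0.051,0.354],0]]}}

```text
time: 17.05
tool_pos: [0.5742, -0.0477, 0.3165]
ee_rot: [-3.14, -0.001, 2.017]
wrist_force: [0.4, -0.8, -0.7]
width: 0.0218
```

```bash
python3 -c "
from h import *
go((.5742,-.0478,.306),115)"; python3 look.py side pics/s20.png 301 198 12
```

```text
t 17.05 pos [ 0.5742 -0.0477  0.3165] yaw 115.56 w 0.0218 F [ 0.4 -0.8 -0.7] T [0.01 0.   0.02]
shift/0.08: [-0.    -0.001  0.131] turn: 0.006 q6 -0.63
crop origin 269 174 scale 12
tip pred [[301.48223596 195.08490212]]
```

View pics/s20.png

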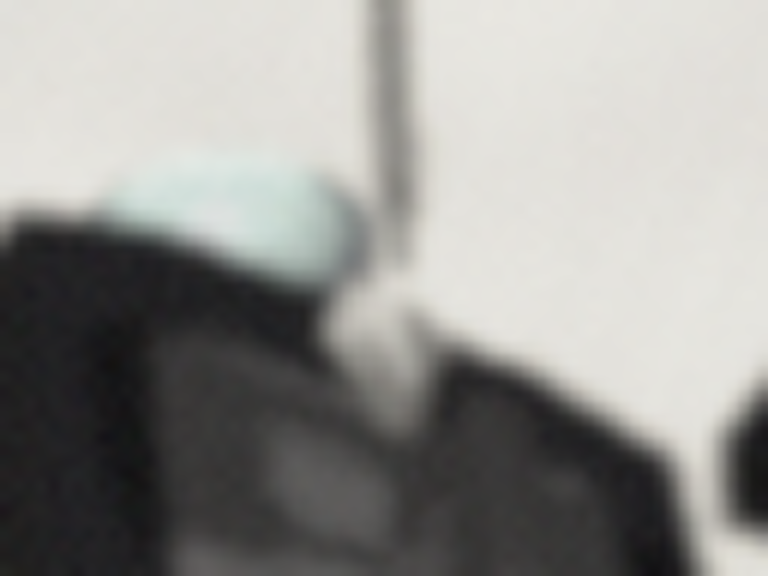

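Request:
{"name": "servo_tool", "arguments": {"rows": [[[0,0,0.06],0],[[0,0,0.12],0],[[0,0,0.12],0]]}}

```text
time: 17.35
tool_pos: [0.5745, -0.0476, 0.3071]
ee_rot: [-3.141, -0.001, 2.017]
wrist_force: [0.4, -0.5, -1.3]
width: 0.0219
```

Request:
{"name": "servo_tool", "arguments": {"rows": [[[0,0,0.02],0],[[0,0,0.04],0],[[0,0,0.055],0],[[0,0,0.055],0]]}}

```text
time: 17.68
tool_pos: [0.5746, -0.0476, 0.3034]
ee_rot: [-3.141, -0.0, 2.017]
wrist_force: [0.4, -0.3, -1.1]
width: 0.0219
```

```bash
python3 -c "
from h import *
go((.5742,-.0478,.306),115)"
```

```text
t 17.68 pos [ 0.5746 -0.0476  0.3034] yaw 115.54 w 0.0219 F [ 0.4 -0.3 -1.1] T [-0.06  0.11 -0.06]
shift/0.08: [ 0.    -0.006 -0.032] turn: 0.006 q6 -0.63
```

Request:
{"name": "servo_tool", "arguments": {"rows": [[[0,0,0.02],0],[[0,0,0.04],0],[[0,0,0.055],0],[[0,0,0.055],0]]}}

```text
time: 18.02
tool_pos: [0.5751, -0.0475, 0.2995]
ee_rot: [3.14, 0.0, 2.017]
wrist_force: [1.9, 0.8, -0.7]
width: 0.0214
```

```bash
python3 -c "
from h import *
go((.5742,-.0478,.306),115)"
```

```text
t 18.02 pos [ 0.5751 -0.0475  0.2995] yaw 115.55 w 0.0214 F [ 1.9  0.8 -0.7] T [ 0.08 -0.33  0.03]
shift/0.08: [ 0.002 -0.012 -0.081] turn: 0.006 q6 -0.63
```

Request:
{"name": "servo_tool", "arguments": {"rows": [[[0,0.008,0.01],0],[[0,0.01,0.02],0],[[0,0.01,0.03],0],[[0,0.01,0.03],0]]}}

```text
time: 18.35
tool_pos: [0.5755, -0.0474, 0.2986]
ee_rot: [3.14, 0.001, 2.016]
wrist_force: [-0.1, -0.2, 4.4]
width: 0.0215
```

```bash
python3 -c "
from h import *
go((.5742,-.0478,.306),115)"
```

```text
t 18.35 pos [ 0.5755 -0.0474  0.2986] yaw 115.53 w 0.0215 F [-0.1 -0.2  4.4] T [-0.02  0.18 -0.01]
shift/0.08: [ 0.002 -0.016 -0.093] turn: 0.006 q6 -0.63
```

Request:
{"name": "servo_tool", "arguments": {"rows": [[[0,0,0],-0.04],[[0,0,0],-0.08],[[0,0,0],-0.12],[[0,0,0],-0.16],[[0,0,0],-0.2],[[0,0,0],-0.24],[[0,0,0],-0.24]]}}

```text
time: 18.93
tool_pos: [0.5753, -0.0477, 0.299]
ee_rot: [3.141, 0.002, 2.395]
wrist_force: [-1.3, -0.3, 5.5]
width: 0.0218
```

```bash
python3 -c "
from h import *
go((.5742,-.0478,.306),115)"; python3 look.py side pics/s21.png 301 198 12
```

```text
t 18.93 pos [ 0.5753 -0.0477  0.299 ] yaw 137.22 w 0.0218 F [-1.3 -0.3  5.5] T [-0.08  0.31 -0.11]
shift/0.08: [ 0.008 -0.01  -0.087] turn: 0.247 q6 -1.00
crop origin 269 174 scale 12
tip pred [[301.51752739 201.55073124]]
```

View pics/s21.png

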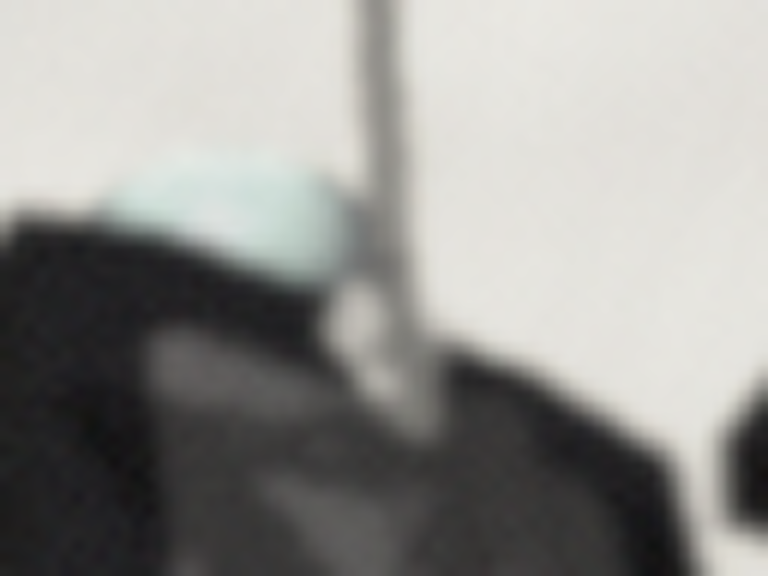

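Request:
{"name": "servo_tool", "arguments": {"rows": [[[0,0,0],-0.04],[[0,0,0],-0.08],[[0,0,-0.005],-0.12],[[0,0,-0.005],-0.16],[[0,0,-0.005],-0.2],[[0,0,-0.005],-0.24],[[0,0,-0.005],-0.24]]}}

```text
time: 19.57
tool_pos: [0.5752, -0.0479, 0.2997]
ee_rot: [-3.141, 0.003, 2.772]
wrist_force: [-0.9, -0.6, 6.1]
width: 0.0219
```

```bash
python3 -c "
from h import *
go((.5742,-.0478,.306),115)"; python3 look.py side pics/s22.png 301 198 12
```

```text
t 19.57 pos [ 0.5752 -0.0479  0.2997] yaw 158.81 w 0.0219 F [-0.9 -0.6  6.1] T [-0.16  0.37 -0.09]
shift/0.08: [ 0.012 -0.003 -0.079] turn: 0.487 q6 -1.38
crop origin 269 174 scale 12
tip pred [[301.55517276 201.28113089]]
```

View pics/s22.png

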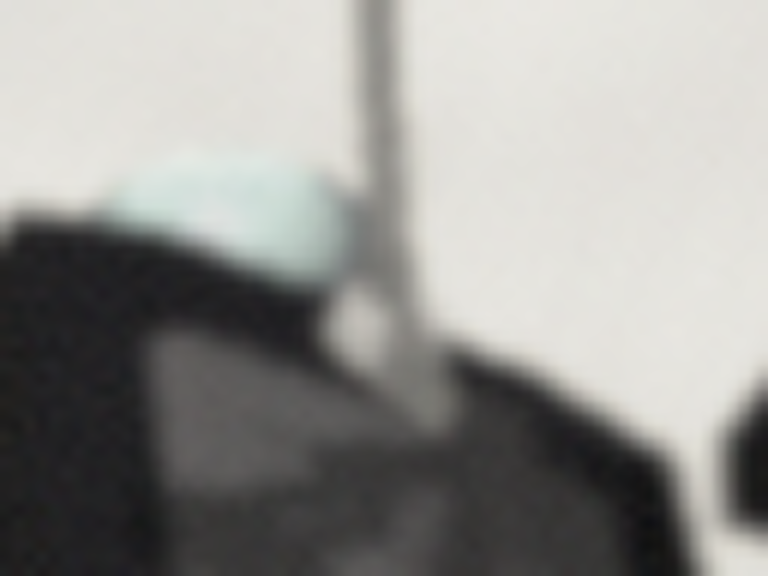

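Request:
{"name": "servo_tool", "arguments": {"rows": [[[0.01,0,0],-0.04],[[0.01,0,0],-0.08],[[0.01,0,-0.005],-0.12],[[0.01,0,-0.01],-0.16],[[0.01,0,-0.01],-0.2],[[0.01,0,-0.01],-0.24],[[0.01,0,-0.01],-0.24]]}}

```text
time: 20.2
tool_pos: [0.575, -0.0479, 0.3002]
ee_rot: [-3.139, 0.004, -3.135]
wrist_force: [-0.8, -2.3, 5.3]
width: 0.0215
```

```bash
python3 -c "
from h import *
go((.5742,-.0478,.306),115)"; python3 look.py side pics/s23.png 301 198 12
```

```text
t 20.20 pos [ 0.575  -0.0479  0.3002] yaw -179.61 w 0.0215 F [-0.8 -2.3  5.3] T [-0.35 -0.02 -0.08]
shift/0.08: [ 0.01   0.002 -0.072] turn: 0.727 q6 -1.76
crop origin 269 174 scale 12
tip pred [[301.61987383 201.09931252]]
```

View pics/s23.png

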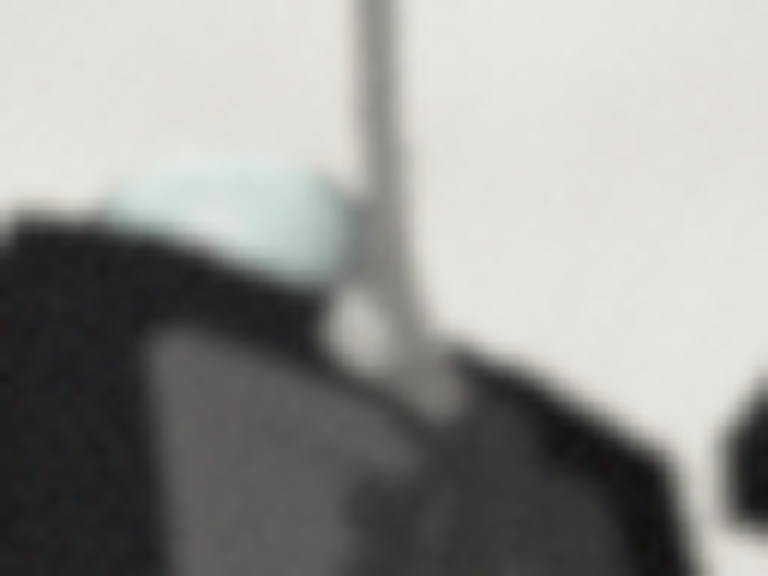

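Request:
{"name": "servo_tool", "arguments": {"rows": [[[0,-0.006,0],-0.04],[[0,-0.006,0],-0.08],[[0,-0.006,0],-0.12],[[0,-0.006,0],-0.16],[[0,-0.006,0],-0.2],[[0,-0.006,0],-0.24],[[0,-0.006,0],-0.24]]}}

```text
time: 20.83
tool_pos: [0.5748, -0.0483, 0.3008]
ee_rot: [-3.138, 0.003, -2.758]
wrist_force: [-0.1, -1.0, 6.5]
width: 0.0221
```

Request:
{"name": "servo_tool", "arguments": {"rows": [[[0,0,0],-0.04],[[0,0,0],-0.08],[[0,0,0],-0.12],[[0,0,0],-0.16],[[0,0,0],-0.18],[[0,0,0],-0.18]]}}

```text
time: 21.33
tool_pos: [0.575, -0.0483, 0.3008]
ee_rot: [-3.137, 0.002, -2.476]
wrist_force: [-1.2, -0.8, 7.8]
width: 0.0218
```

```bash
python3 -c "
from h import *
go((.5742,-.0478,.306),115)
s=snap('side')
C=np.array([.5748,-.0469,.1921])
for th in(0,.5,1,1.2,1.5):
  d=np.cos(th)*LY-np.sin(th)*LS
  print(th,((proj(s,[C-LN*.007+.026*d])-[269,174]+.5)*12).round())
"; python3 look.py side pics/s24.png 301 198 12
```

```text
t 21.33 pos [ 0.575  -0.0483  0.3008] yaw -141.85 w 0.0218 F [-1.2 -0.8  7.8] T [-0.21  0.18 -0.08]
shift/0.08: [ 0.004  0.011 -0.064] turn: 1.146 q6 -2.42
0 [[393. 420.]]
0.5 [[448. 432.]]
1 [[485. 422.]]
1.2 [[493. 413.]]
1.5 [[496. 394.]]
crop origin 269 174 scale 12
tip pred [[301.66688094 200.78664399]]
```

View pics/s24.png

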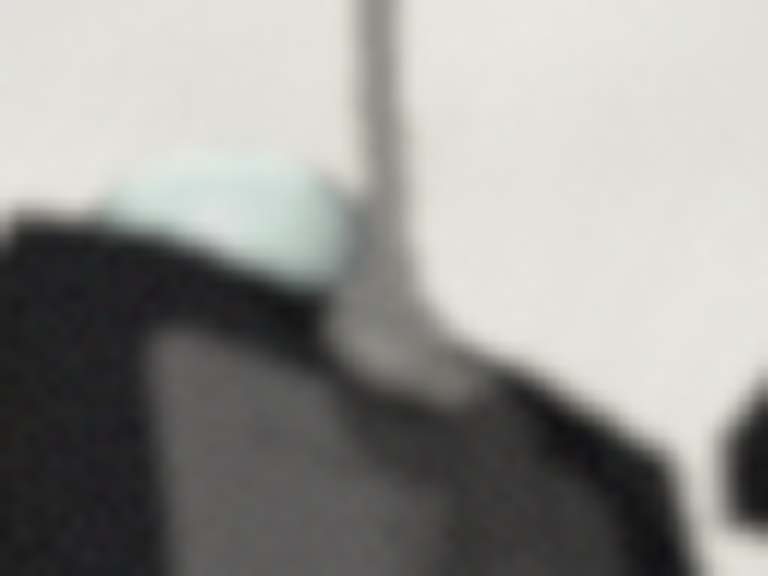

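Request:
{"name": "servo_tool", "arguments": {"rows": [[[0,0,-0.2],0],[[0,0,-0.6],0],[[0,0,-0.66],0.08],[[0,0,-0.66],0.16],[[0,0,-0.66],0.24]]}}

```text
time: 21.85
tool_pos: [0.5747, -0.0477, 0.3514]
ee_rot: [-3.141, 0.001, -2.857]
wrist_force: [0.7, 0.3, -1.7]
width: 0.0216
```

```bash
python3 -c "
from h import *
go((.441,.2994,.35),-175)"; python3 look.py side pics/s25.png 301 205 12; python3 look.py top pics/t25.png 300 230 5
```

```text
t 21.85 pos [ 0.5747 -0.0477  0.3514] yaw -163.71 w 0.0216 F [ 0.7  0.3 -1.7] T [ 0.02  0.05 -0.01]
shift/0.08: [0.387 4.633 0.018] turn: 0.125 q6 -2.04
crop origin 269 181 scale 12
tip pred [[300.85439236 183.05688085]]
crop origin 222 172 scale 5
tip pred [[344.29368277 211.09609581]]
```

View pics/s25.png

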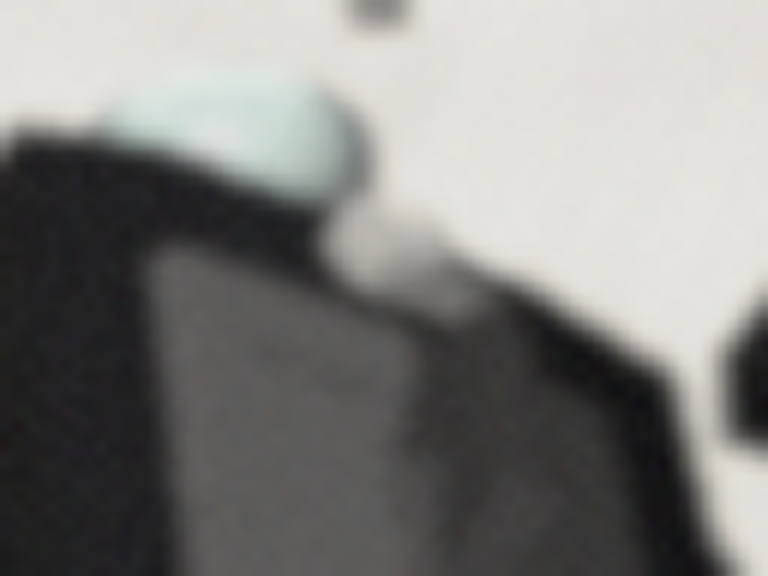

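View pics/t25.png

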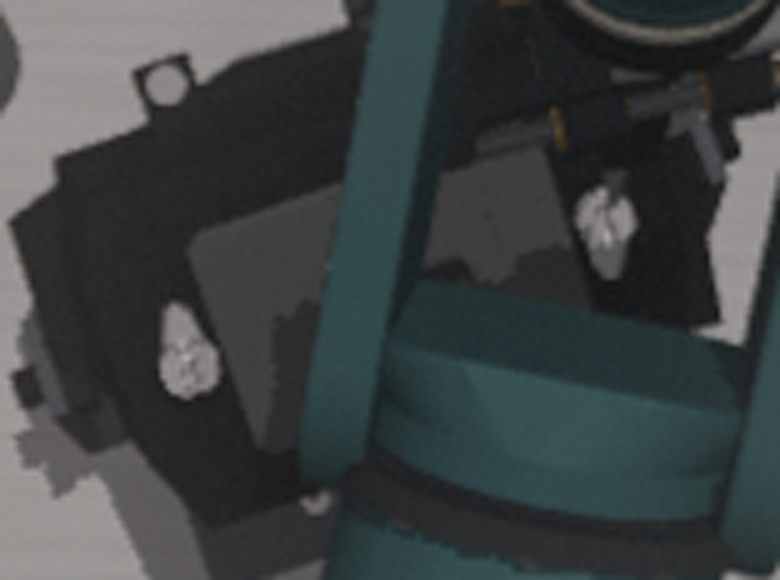

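Request:
{"name": "servo_tool", "arguments": {"rows": [[[0.04,0.5,0],0.06],[[0.08,1,0],0.125]]}}

```text
time: 22.12
tool_pos: [0.5455, 0.0265, 0.3488]
ee_rot: [3.141, -0.004, -3.053]
wrist_force: [0.7, 0.4, -0.7]
width: 0.0219
```

Request:
{"name": "servo_tool", "arguments": {"rows": [[[0.05,0.5,0],0],[[0.05,1,0],0]]}}

```text
time: 22.28
tool_pos: [0.5328, 0.1076, 0.3509]
ee_rot: [-3.142, -0.001, -3.045]
wrist_force: [1.1, 0.1, -0.4]
width: 0.0221
```

Request:
{"name": "servo_tool", "arguments": {"rows": [[[0.05,0.5,0],0],[[0.05,1,0],0]]}}

```text
time: 22.45
tool_pos: [0.5214, 0.1874, 0.3507]
ee_rot: [-3.141, -0.001, -3.044]
wrist_force: [0.6, -0.8, -0.2]
width: 0.0218
```

Request:
{"name": "servo_tool", "arguments": {"rows": [[[0.05,0.5,0],0],[[0.05,1,0],0],[[0.05,1,0],0]]}}

```text
time: 22.7
tool_pos: [0.5089, 0.2716, 0.3492]
ee_rot: [3.139, -0.003, -3.035]
wrist_force: [-0.3, -1.5, -1.3]
width: 0.0218
```

```bash
python3 -c "
from h import *
go((.441,.2994,.35),-175)"
```

```text
t 22.70 pos [0.5089 0.2716 0.3492] yaw -173.87 w 0.0218 F [-0.3 -1.5 -1.3] T [-0.03 -0.02  0.  ]
shift/0.08: [ 0.807  0.437 -0.01 ] turn: 0.013 q6 -1.29
```

Request:
{"name": "servo_tool", "arguments": {"rows": [[[0.4,0.22,0],0.013],[[0.807,0.437,0],0.013],[[0.807,0.437,0],0.013],[[0.807,0.437,0],0.013],[[0.807,0.437,0],0.013]]}}

```text
time: 23.12
tool_pos: [0.4437, 0.2934, 0.3507]
ee_rot: [-3.141, 0.0, -3.066]
wrist_force: [-0.5, 0.1, -1.5]
width: 0.022
```

```bash
python3 -c "
from h import *
go((.441,.2994,.235),-175)"; python3 look.py side pics/s26.png 320 310 6
```

```text
t 23.12 pos [0.4437 0.2934 0.3507] yaw -175.68 w 0.0220 F [-0.5  0.1 -1.5] T [ 0.04  0.03 -0.02]
shift/0.08: [0.028 0.077 1.447] turn: -0.008 q6 -1.17
crop origin 255 262 scale 6
tip pred [[320.40142983 295.61315193]]
```

View pics/s26.png

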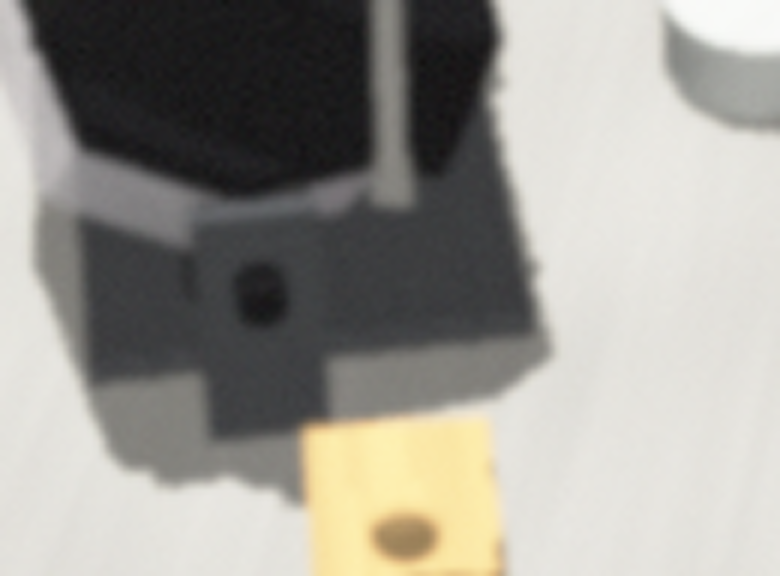

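Request:
{"name": "servo_tool", "arguments": {"rows": [[[0.028,0.077,0.2],0],[[0.028,0.077,0.6],0],[[0.028,0.077,1],0],[[0.028,0.077,1],0]]}}

```text
time: 23.5
tool_pos: [0.4379, 0.2968, 0.2606]
ee_rot: [-3.134, -0.017, -3.069]
wrist_force: [-0.6, -0.0, -3.3]
width: 0.022
```

Request:
{"name": "servo_tool", "arguments": {"rows": [[[0,0,0.2],0],[[0,0,0.4],0],[[0,0,0.52],0],[[0,0,0.52],0],[[0,0,0.52],0]]}}

```text
time: 23.92
tool_pos: [0.4416, 0.2996, 0.23]
ee_rot: [3.141, 0.0, -3.068]
wrist_force: [-0.2, -0.4, -1.8]
width: 0.022
```

```bash
python3 -c "
from h import *
go((.441,.2994,.122),-175)
s=snap('side');print('hole',onz(s,(321.8,351),.1))"; python3 look.py side pics/s27.png 320 345 10
```

```text
t 23.92 pos [0.4416 0.2996 0.23  ] yaw -175.80 w 0.0220 F [-0.2 -0.4 -1.8] T [0.   0.04 0.02]
shift/0.08: [ 0.007 -0.002  1.35 ] turn: -0.009 q6 -1.15
hole [[0.44209021 0.3013606  0.1       ]]
crop origin 281 316 scale 10
tip pred [[321.96104771 343.91774278]]
```

View pics/s27.png

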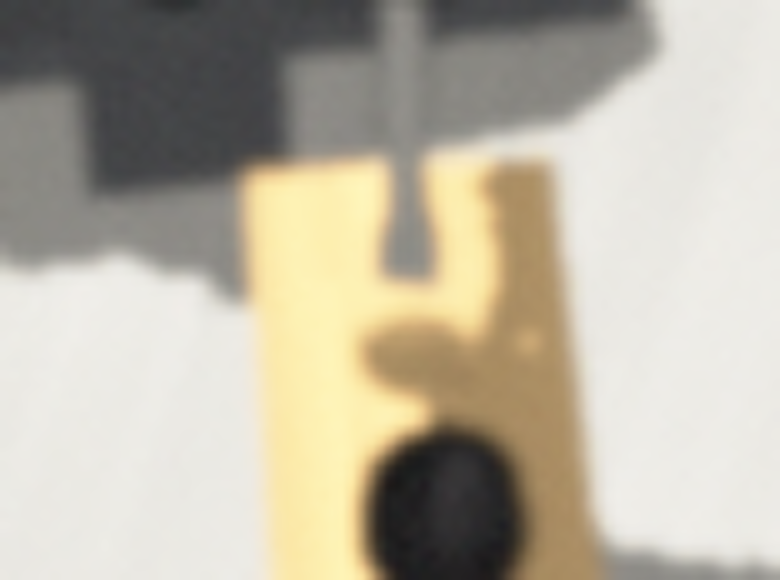

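Request:
{"name": "servo_tool", "arguments": {"rows": [[[0,0,0.2],0],[[0,0,0.45],0],[[0,0,0.7],0],[[0,0,0.9],0],[[0,0,0.9],0]]}}

```text
time: 24.43
tool_pos: [0.4395, 0.2991, 0.1547]
ee_rot: [-3.14, -0.005, -3.068]
wrist_force: [-0.4, -1.1, -1.9]
width: 0.0219
```

Request:
{"name": "servo_tool", "arguments": {"rows": [[[0,0,0.2],0],[[0,0,0.35],0],[[0,0,0.45],0],[[0,0,0.45],0],[[0,0,0.45],0]]}}

```text
time: 24.85
tool_pos: [0.4412, 0.3, 0.122]
ee_rot: [3.141, 0.001, -3.068]
wrist_force: [-0.4, -0.2, -0.3]
width: 0.0219
```

```bash
python3 -c "
from h import *
go((.441,.2994,.122),-175)"; python3 look.py side pics/s28.png 320 345 8
```

```text
t 24.85 pos [0.4412 0.3    0.122 ] yaw -175.77 w 0.0219 F [-0.4 -0.2 -0.3] T [ 0.08 -0.03 -0.04]
shift/0.08: [ 0.003 -0.007 -0.   ] turn: -0.009 q6 -1.15
crop origin 272 309 scale 8
tip pred [[323.17794745 379.2455593 ]]
```

View pics/s28.png

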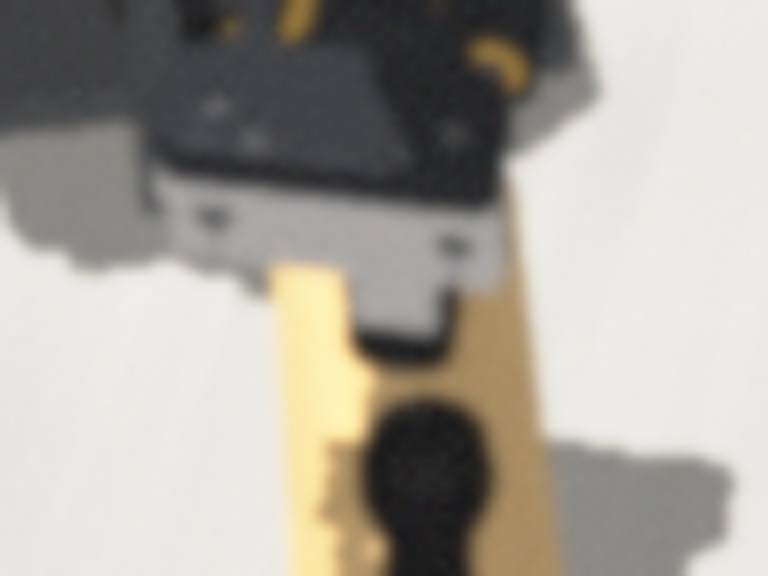

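Request:
{"name": "servo_tool", "arguments": {"rows": [[[0,0,0.012],0],[[0,0,0.012],0],[[0,0,0.012],0]]}}

```text
time: 25.15
tool_pos: [0.4412, 0.3, 0.1213]
ee_rot: [3.141, 0.001, -3.068]
wrist_force: [-0.4, -0.3, 3.0]
width: 0.0222
```

Request:
{"name": "servo_tool", "arguments": {"rows": [[[0,0,0],0],[[0,0,0],0],[[0,0,0],0],[[0,0,0],0]], "grip": 0}}

```text
time: 25.48
tool_pos: [0.4407, 0.2998, 0.1201]
ee_rot: [-3.142, -0.0, -3.068]
wrist_force: [0.6, 0.0, 0.2]
width: 0.0447
```

Request:
{"name": "servo_tool", "arguments": {"rows": [[[0,0,-0.3],0],[[0,0,-0.65],0],[[0,0,-1],0]]}}

```text
time: 25.73
tool_pos: [0.4402, 0.2995, 0.2002]
ee_rot: [-3.141, -0.002, -3.068]
wrist_force: [0.1, 0.8, -0.2]
width: 0.0469
```

Request:
{"name": "servo_tool", "arguments": {"rows": [[[0,0,-0.4],0],[[0,0,-0.8],0],[[0,0,-0.8],0]]}}

```text
time: 25.98
tool_pos: [0.4431, 0.3011, 0.2723]
ee_rot: [3.136, 0.012, -3.068]
wrist_force: [0.1, 0.2, 0.6]
width: 0.0468
```

```bash
python3 look.py side pics/s29.png 320 340 6
python3 - <<'E'
from h import *
# cover grip estimate: mid cams on rear face + out
M=np.array([(.5124+.5768)/2,(.1197-.0463)/2,.1923])-LN*.0165
print("rear mid",M)
for k in(.0,): 
  G=M+LN*.030; print("grip (underside on face)",G,'bar top',M+LN*.042)
im=cv2.imread('pics/top0.png');s=snap('top')
v=np.clip((im.astype(float)-20)*2.5,0,255).astype(np.uint8)
cv2.imwrite('pics/bar0.png',cv2.resize(v[190:270,250:360],None,fx=7,fy=7,interpolation=cv2.INTER_CUBIC))
P=[M+LN*.042+a*.030*LY+b*.007*LS for a in(-1,1) for b in(-1,1)]
print(((proj(s,P)-[250,190]+.5)*7).round())
E
```

```text
crop origin 255 292 scale 6
tip pred [[321.17330217 330.57209305]]
rear mid [0.55229167 0.0396834  0.178011  ]
grip (underside on face) [0.53830681 0.03425903 0.203991  ] bar top [0.53271287 0.03208929 0.214383  ]
[[482. 295.]
 [467. 250.]
 [281. 365.]
 [265. 321.]]
```

View pics/s29.png

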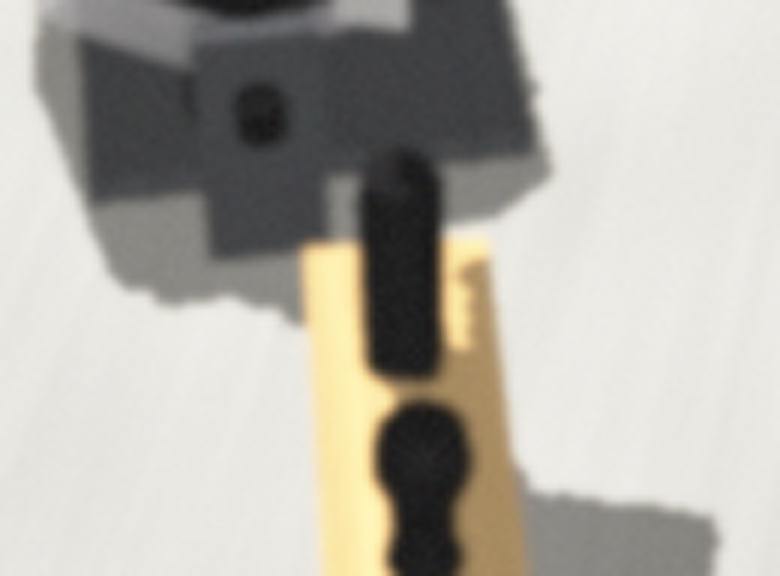

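View pics/bar0.png

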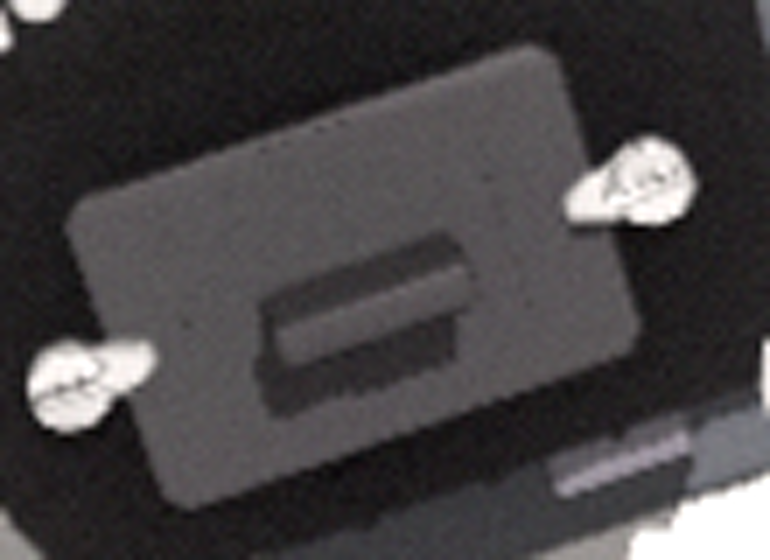

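Run:
```python
from h import *
go((.536,.033,.27),201.2)
im=cv2.imread('pics/top0.png');s=snap('top');g=cv2.cvtColor(im,cv2.COLOR_BGR2GRAY)
cv2.imwrite('pics/tray0.png',cv2.resize(np.clip((im[230:350,390:535].astype(float))*2,0,255).astype(np.uint8),None,fx=5,fy=5,interpolation=cv2.INTER_CUBIC))
m=np.zeros_like(g);m[225:355,395:535]=(g[225:355,395:535]<60)*255
m=cv2.morphologyEx(m,cv2.MORPH_OPEN,np.ones((5,5)))
k,l,st,c=cv2.connectedComponentsWithStats(m);i=1+np.argmax(st[1:,4])
cs,_=cv2.findContours((l==i).astype(np.uint8),0,1);r=cv2.minAreaRect(cs[0]);b=cv2.boxPoints(r);print(r,b)
W=onz(s,b,.028);print(W.round(4),W.mean(0),[np.linalg.norm(W[i]-W[i-1]).round(4) for i in range(4)])
```

```text
t 26.08 pos [0.4415 0.3002 0.2661] yaw -175.77 w 0.0470 F [ 0.2 -0.  -0.1] T [ 0.04  0.05 -0.01]
shift/0.08: [-0.931 -3.418 -0.049] turn: -0.189 q6 -1.15
((463.0943298339844, 289.6697998046875), (99.44904327392578, 72.93846130371094), 15.945394515991211) [[405.26416 311.07547]
 [425.30188 240.94339]
 [520.9245  268.26413]
 [500.88678 338.3962 ]]
[[ 0.3976 -0.1976  0.028 ]
 [ 0.5596 -0.2442  0.028 ]
 [ 0.502  -0.4623  0.028 ]
 [ 0.3429 -0.4108  0.028 ]] [ 0.45052831 -0.32873046  0.028     ] [np.float64(0.2201), np.float64(0.1686), np.float64(0.2256), np.float64(0.1672)]
```

View pics/tray0.png

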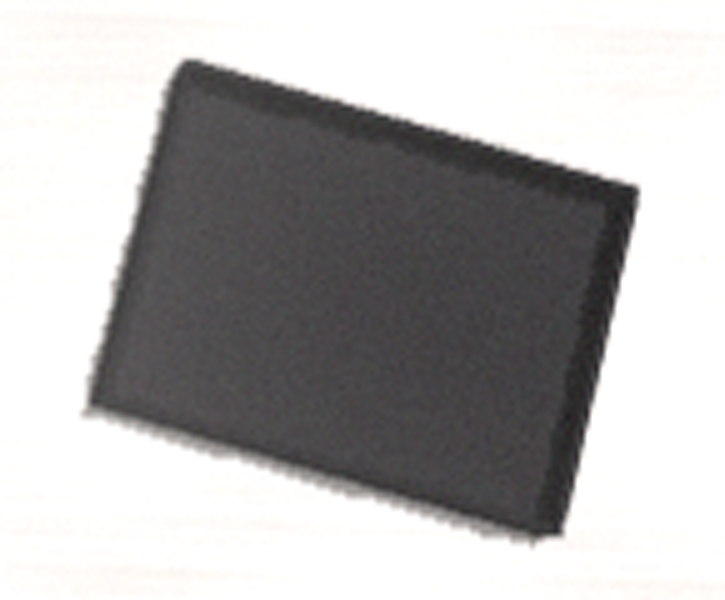

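Request:
{"name": "servo_tool", "arguments": {"rows": [[[-0.2,-0.5,-0.05],-0.03],[[-0.4,-1,-0.1],-0.06]], "grip": -1}}

```text
time: 26.3
tool_pos: [0.4759, 0.2257, 0.2693]
ee_rot: [-3.141, -0.005, -2.966]
wrist_force: [1.6, -0.9, 0.6]
width: 0.0569
```

Request:
{"name": "servo_tool", "arguments": {"rows": [[[-0.15,-0.5,0],-0.03],[[-0.3,-1,0],-0.06]]}}

```text
time: 26.47
tool_pos: [0.5138, 0.1491, 0.2698]
ee_rot: [3.141, -0.004, -2.876]
wrist_force: [0.1, 1.2, -0.3]
width: 0.0704
```

Request:
{"name": "servo_tool", "arguments": {"rows": [[[-0.1,-0.5,0],-0.03],[[-0.15,-1,0],-0.06],[[-0.15,-1,0],-0.06]]}}

```text
time: 26.72
tool_pos: [0.5476, 0.0698, 0.2682]
ee_rot: [-3.14, -0.006, -2.792]
wrist_force: [-1.0, 0.4, -0.0]
width: 0.0902
```

Run:
```python
from h import *
go((.536,.033,.25),201.2)
```

```text
t 26.72 pos [0.5476 0.0698 0.2682] yaw -159.98 w 0.0902 F [-1.   0.4 -0. ] T [ 0.13  0.06 -0.04]
shift/0.08: [ 0.293 -0.382  0.228] turn: -0.013 q6 -1.89
```

Request:
{"name": "servo_tool", "arguments": {"rows": [[[0.29,-0.38,0],-0.013],[[0.29,-0.38,0.2],-0.013],[[0.29,-0.38,0.23],-0.013],[[0.29,-0.38,0.23],-0.013],[[0.29,-0.38,0.23],-0.013]]}}

```text
time: 27.13
tool_pos: [0.5349, 0.0407, 0.2524]
ee_rot: [3.14, -0.002, -2.764]
wrist_force: [-0.1, 0.1, 0.1]
width: 0.0937
```

```bash
python3 - <<'E'
from h import *
go((.536,.033,.187),201.2)
E
python3 look.py side pics/s30.png 305 220 6
```

```text
t 27.13 pos [0.5349 0.0407 0.2524] yaw -158.34 w 0.0937 F [-0.1  0.1  0.1] T [ 0.07 -0.    0.  ]
shift/0.08: [ 0.022 -0.095  0.817] turn: 0.005 q6 -1.98
crop origin 240 172 scale 6
tip pred [[308.86458743 241.81968378]]
```

View pics/s30.png

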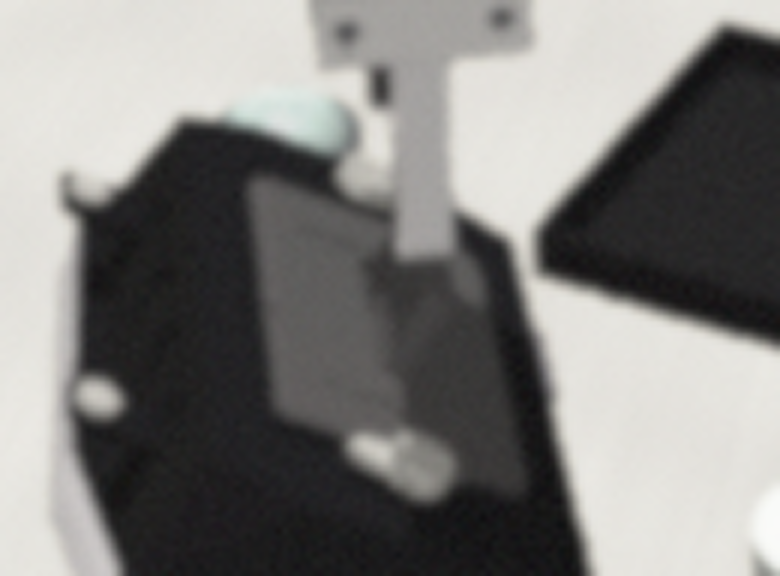

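Request:
{"name": "servo_tool", "arguments": {"rows": [[[0.022,-0.095,0],0],[[0.022,-0.095,0.15],0],[[0.022,-0.095,0.3],0],[[0.022,-0.095,0.45],0],[[0.022,-0.095,0.45],0]]}}

```text
time: 27.6
tool_pos: [0.5347, 0.0324, 0.2132]
ee_rot: [3.139, -0.006, -2.764]
wrist_force: [-0.5, 0.5, -0.7]
width: 0.0938
```

Run:
```python
from h import *
go((.536,.033,.187),201.2)
```

```text
t 27.60 pos [0.5347 0.0324 0.2132] yaw -158.38 w 0.0938 F [-0.5  0.5 -0.7] T [ 0.05  0.   -0.02]
shift/0.08: [-0.018  0.001  0.328] turn: 0.005 q6 -1.99
```

Request:
{"name": "servo_tool", "arguments": {"rows": [[[-0.01,0,0.12],0],[[-0.01,0,0.24],0],[[-0.01,0,0.325],0],[[-0.01,0,0.325],0],[[-0.01,0,0.325],0]]}}

```text
time: 28.02
tool_pos: [0.537, 0.0324, 0.191]
ee_rot: [3.141, -0.001, -2.765]
wrist_force: [-0.4, -0.6, 0.2]
width: 0.0939
```

Request:
{"name": "servo_tool", "arguments": {"rows": [[[0,0,0],0],[[0,0,0],0],[[0,0,0],0],[[0,0,0],0],[[0,0,0],0],[[0,0,0],0]], "grip": 1}}

```text
time: 28.52
tool_pos: [0.5373, 0.0325, 0.1919]
ee_rot: [3.142, 0.0, -2.764]
wrist_force: [-0.4, 0.6, 1.4]
width: 0.0598
```

```bash
python3 - <<'E'
from h import *
go((.536,.033,.187),201.2)
E
python3 look.py side pics/s31.png 305 220 6
```

```text
t 28.52 pos [0.5373 0.0325 0.1919] yaw -158.39 w 0.0598 F [-0.4  0.6  1.4] T [ 0.14  0.07 -0.03]
shift/0.08: [0.013 0.012 0.061] turn: 0.005 q6 -1.99
crop origin 240 172 scale 6
tip pred [[309.78645454 259.63804963]]
```

View pics/s31.png

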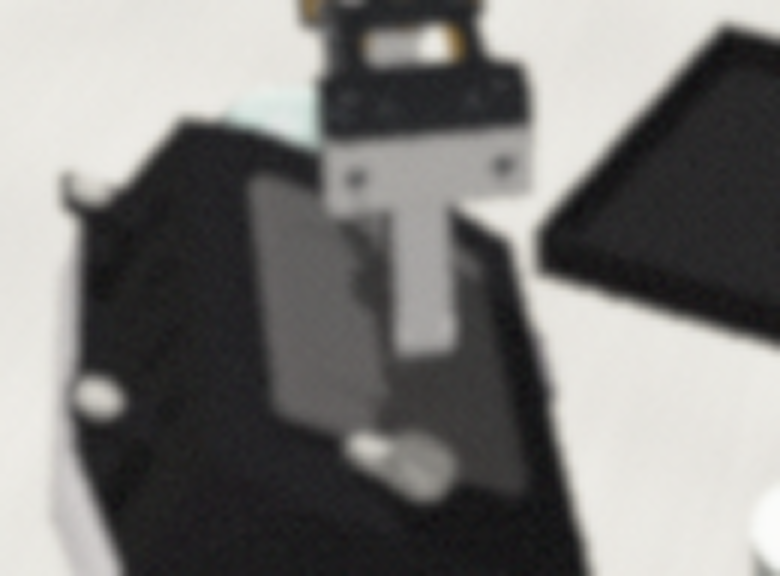

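Request:
{"name": "servo_tool", "arguments": {"rows": [[[0,0,0],0],[[0,0,0],0],[[0.01,0,0.03],0.005],[[0.013,0,0.065],0.005],[[0.013,0,0.075],0.005],[[0.013,0,0.075],0.005]], "grip": -0.6}}

```text
time: 29.07
tool_pos: [0.536, 0.032, 0.1849]
ee_rot: [3.141, -0.001, -2.772]
wrist_force: [0.4, -0.1, 0.1]
width: 0.0751
```

Request:
{"name": "servo_tool", "arguments": {"rows": [[[0,0,0],0],[[0,0,0],0],[[0,0,0],0],[[0,0,0],0],[[0,0,0],0]], "grip": 1}}

```text
time: 29.48
tool_pos: [0.5364, 0.032, 0.1857]
ee_rot: [3.142, 0.0, -2.772]
wrist_force: [-0.3, 0.3, -0.1]
width: 0.0597
```

Run:
```python
from h import *
go((.536,.033,.187),201.2)
o=robot.get_obs();p=o['tool_pos'];go(p+LN*.06)
```

```text
t 29.48 pos [0.5364 0.032  0.1857] yaw -158.85 w 0.0597 F [-0.3  0.3 -0.1] T [0.04 0.01 0.02]
shift/0.08: [ 0.     0.013 -0.016] turn: -0.001 q6 -1.99
t 29.48 pos [0.5364 0.032  0.1857] yaw -158.85 w 0.0597 F [-0.3  0.3 -0.1] T [0.04 0.01 0.02]
shift/0.08: [ 0.375 -0.    -0.65 ] turn: 0 q6 -1.99
```

Gripped (59.7 mm). Lift along the cover's normal, slowly at first.

Request:
{"name": "servo_tool", "arguments": {"rows": [[[0.03,0,-0.052],0],[[0.07,0,-0.121],0],[[0.11,0,-0.19],0],[[0.11,0,-0.19],0]]}}

```text
time: 29.82
tool_pos: [0.5282, 0.0285, 0.2027]
ee_rot: [-3.14, 0.002, -2.773]
wrist_force: [-0.4, -0.4, -1.9]
width: 0.0597
```

```bash
python3 - <<'E'
from h import *
go((.536,.033,.187),201.2)
E
python3 look.py side pics/s32.png 305 220 6
```

```text
t 29.82 pos [0.5282 0.0285 0.2027] yaw -158.86 w 0.0597 F [-0.4 -0.4 -1.9] T [0.06 0.03 0.01]
shift/0.08: [-0.111  0.017  0.196] turn: -0.001 q6 -1.99
crop origin 240 172 scale 6
tip pred [[313.77314099 255.8616416 ]]
```

View pics/s32.png

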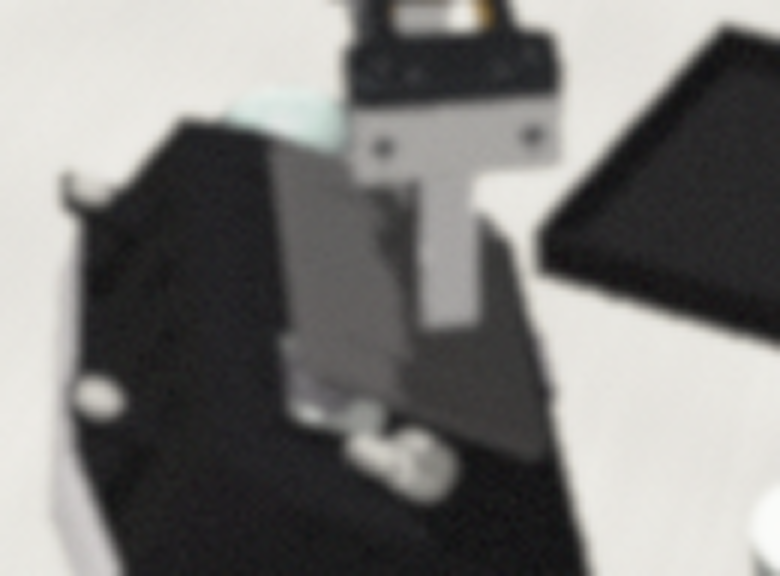

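Request:
{"name": "servo_tool", "arguments": {"rows": [[[0.15,0,-0.26],0],[[0.3,0,-0.52],0],[[0.3,0,-0.9],0],[[0.3,0,-0.9],0]]}}

```text
time: 30.2
tool_pos: [0.5075, 0.0198, 0.2794]
ee_rot: [-3.137, 0.01, -2.773]
wrist_force: [-0.3, 0.2, -0.5]
width: 0.0597
```

Run:
```python
from h import *
go((.45,-.328,.26),165.5)
```

```text
t 30.20 pos [0.5075 0.0198 0.2794] yaw -158.87 w 0.0597 F [-0.3  0.2 -0.5] T [ 0.01 -0.03  0.05]
shift/0.08: [ 2.237 -3.797  0.243] turn: 0.396 q6 -2.01
```

Request:
{"name": "servo_tool", "arguments": {"rows": [[[0.2,-0.35,0],0.06],[[0.4,-0.7,0],0.12],[[0.58,-1,0],0.18]]}}

```text
time: 30.45
tool_pos: [0.4911, -0.0722, 0.2722]
ee_rot: [-3.141, -0.0, -3.059]
wrist_force: [0.7, -0.2, -1.2]
width: 0.0599
```

Request:
{"name": "servo_tool", "arguments": {"rows": [[[0.1,-0.35,0],0.06],[[0.2,-0.7,0],0.12],[[0.3,-1,0],0.18]]}}

```text
time: 30.7
tool_pos: [0.4738, -0.1545, 0.2718]
ee_rot: [-3.142, -0.001, 2.94]
wrist_force: [0.9, -0.3, -1.2]
width: 0.0593
```

Run:
```python
from h import *
go((.45,-.328,.26),165.5)
```

```text
t 30.70 pos [ 0.4738 -0.1545  0.2718] yaw 168.45 w 0.0593 F [ 0.9 -0.3 -1.2] T [-0.02 -0.03 -0.03]
shift/0.08: [-0.142 -2.184  0.147] turn: 0.033 q6 -1.80
```

Request:
{"name": "servo_tool", "arguments": {"rows": [[[-0.02,-0.35,0],0.033],[[-0.05,-0.7,0],0.033],[[-0.07,-1,0],0.033]]}}

```text
time: 30.95
tool_pos: [0.4637, -0.2341, 0.2718]
ee_rot: [3.142, -0.001, 2.893]
wrist_force: [-0.3, 0.0, -1.7]
width: 0.0597
```

Request:
{"name": "servo_tool", "arguments": {"rows": [[[-0.02,-0.35,0],0],[[-0.05,-0.7,0],0],[[-0.07,-1,0],0],[[-0.07,-1,0],0]]}}

```text
time: 31.28
tool_pos: [0.4487, -0.3153, 0.2708]
ee_rot: [-3.141, -0.002, 2.888]
wrist_force: [-1.2, 0.4, -1.8]
width: 0.0599
```

```bash
python3 - <<'E'
from h import *
go((.45,-.328,.12),165.5)
E
python3 look.py side pics/s33.png 370 190 5;python3 look.py top pics/t33.png 463 290 5
```

```text
t 31.28 pos [ 0.4487 -0.3153  0.2708] yaw 165.49 w 0.0599 F [-1.2  0.4 -1.8] T [ 0.01 -0.   -0.01]
shift/0.08: [-0.056 -0.15   1.885] turn: -0.0 q6 -2.03
crop origin 292 132 scale 5
tip pred [[371.39349604 162.54018876]]
crop origin 385 232 scale 5
tip pred [[471.3416634 283.3052951]]
```

View pics/s33.png

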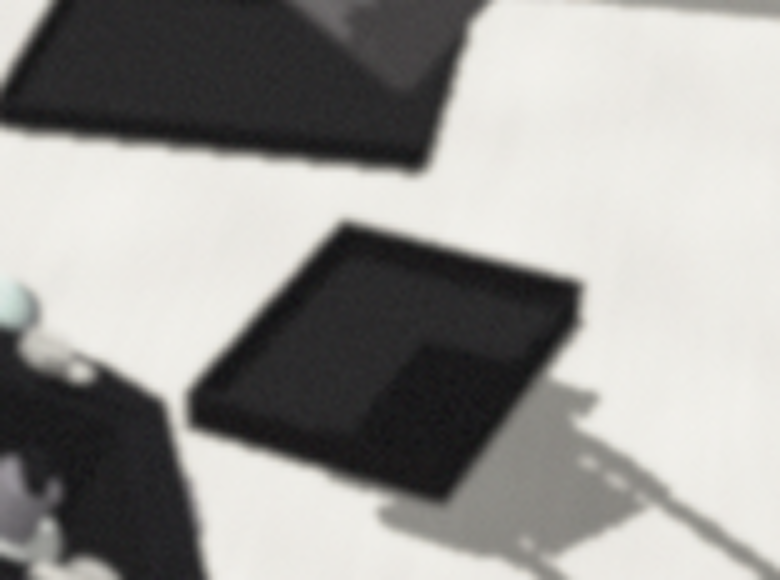

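View pics/t33.png

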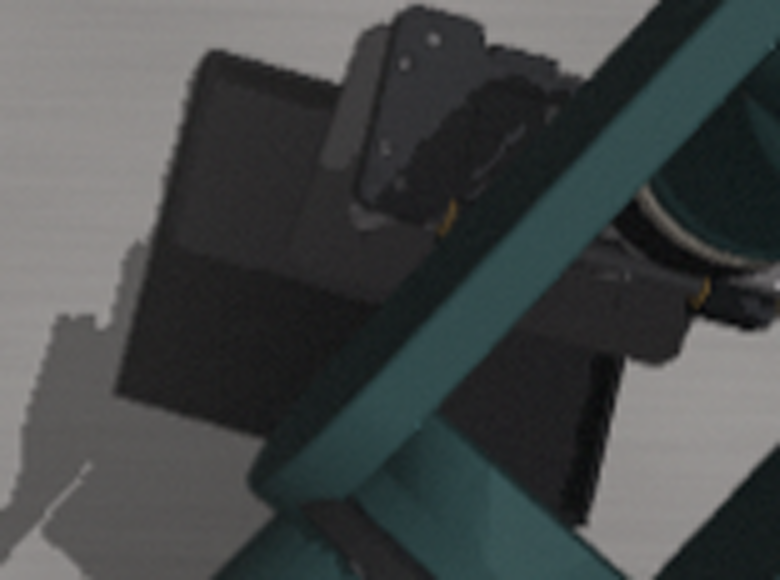

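Request:
{"name": "servo_tool", "arguments": {"rows": [[[-0.056,-0.15,0.2],0],[[-0.056,-0.15,0.6],0],[[-0.056,-0.15,1],0]]}}

```text
time: 31.63
tool_pos: [0.4526, -0.3239, 0.1933]
ee_rot: [-3.14, 0.004, 2.894]
wrist_force: [0.5, -0.3, -2.0]
width: 0.06
```

Request:
{"name": "servo_tool", "arguments": {"rows": [[[0,0,0.3],0],[[0,0,0.6],0],[[0,0,0.88],0],[[0,0,0.88],0],[[0,0,0.88],0]]}}

```text
time: 32.05
tool_pos: [0.4511, -0.3223, 0.1212]
ee_rot: [3.14, -0.003, 2.895]
wrist_force: [0.6, -0.5, -0.7]
width: 0.0599
```

```bash
python3 - <<'E'
from h import *
go((.45,-.328,.05),165.5)
E
python3 look.py side pics/s34.png 370 190 5;python3 look.py top pics/t34.png 463 290 5
```

```text
t 32.05 pos [ 0.4511 -0.3223  0.1212] yaw 165.87 w 0.0599 F [ 0.6 -0.5 -0.7] T [-0.04  0.   -0.02]
shift/0.08: [-0.005 -0.072  0.89 ] turn: 0.004 q6 -2.05
crop origin 292 132 scale 5
tip pred [[368.74528651 204.2905609 ]]
crop origin 385 232 scale 5
tip pred [[459.24888443 288.89996602]]
```

View pics/s34.png

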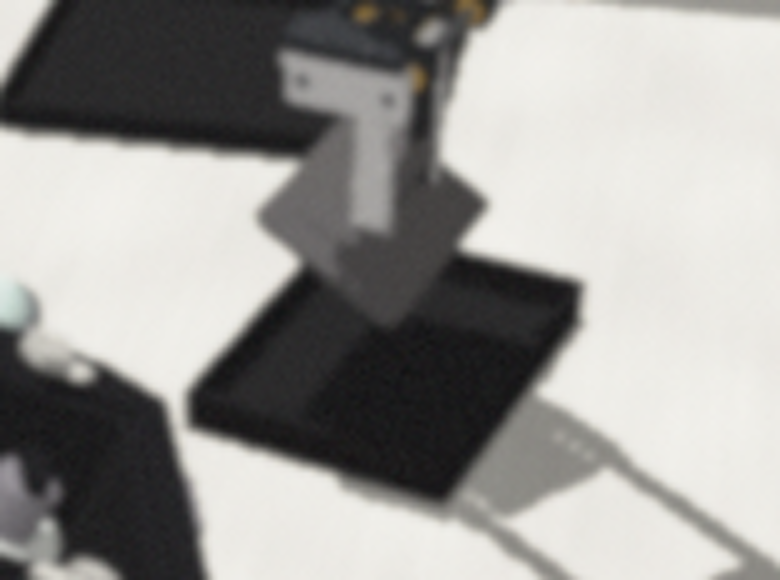

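View pics/t34.png

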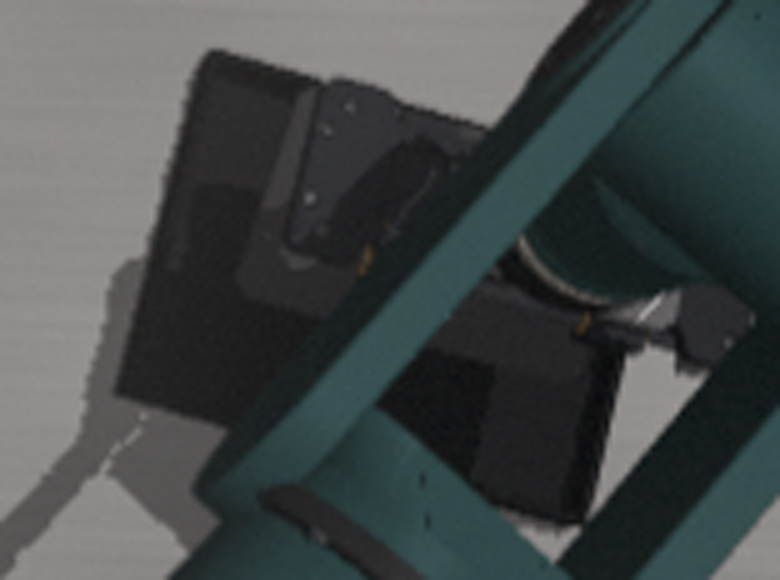

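Request:
{"name": "servo_tool", "arguments": {"rows": [[[0.13,-0.07,0.2],0.004],[[0.27,-0.07,0.4],0.004],[[0.27,-0.07,0.6],0.004],[[0.27,-0.07,0.8],0.004],[[0.27,-0.07,0.88],0.004],[[0.27,-0.07,0.88],0.004]]}}

```text
time: 32.65
tool_pos: [0.4291, -0.324, 0.052]
ee_rot: [3.141, -0.0, 2.887]
wrist_force: [-0.9, -0.3, -1.6]
width: 0.0599
```

```bash
python3 - <<'E'
from h import *
go((.429,-.3226,.038),165.5)
E
python3 look.py side pics/s35.png 370 200 6
```

```text
t 32.65 pos [ 0.4291 -0.324   0.052 ] yaw 165.43 w 0.0599 F [-0.9 -0.3 -1.6] T [-0.01  0.01 -0.01]
shift/0.08: [0.006 0.017 0.175] turn: -0.001 q6 -2.07
crop origin 305 152 scale 6
tip pred [[375.03984262 223.82121404]]
```

View pics/s35.png

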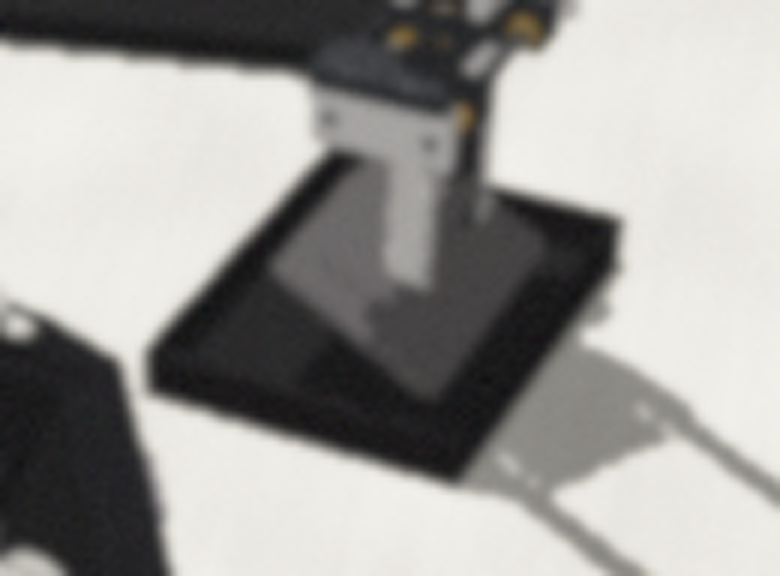

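Request:
{"name": "servo_tool", "arguments": {"rows": [[[0,0.015,0.06],0],[[0,0.015,0.12],0],[[0,0.015,0.16],0],[[0,0.015,0.16],0]]}}

```text
time: 33.03
tool_pos: [0.4292, -0.3228, 0.0387]
ee_rot: [3.141, -0.001, 2.887]
wrist_force: [0.1, 0.6, -1.1]
width: 0.06
```

Request:
{"name": "servo_tool", "arguments": {"rows": [[[0,0,0.03],0],[[0,0,0.05],0],[[0,0,0.05],0]]}}

```text
time: 33.28
tool_pos: [0.4306, -0.3234, 0.0375]
ee_rot: [-3.141, 0.003, 2.887]
wrist_force: [0.1, 2.1, 6.1]
width: 0.0598
```

Request:
{"name": "servo_tool", "arguments": {"rows": [[[-0.03,0,0.015],0],[[-0.06,0,0.03],0],[[-0.09,0,0.05],0],[[-0.12,0,0.07],0],[[-0.15,0,0.1],0],[[-0.15,0,0.1],0]]}}

```text
time: 33.78
tool_pos: [0.4419, -0.3263, 0.0289]
ee_rot: [-3.142, 0.001, 2.888]
wrist_force: [-0.2, 2.0, 5.2]
width: 0.0596
```

```bash
python3 - <<'E'
from h import *
go((.45,-.328,.016),165.5)
E
python3 look.py side pics/s36.png 370 200 6
```

```text
t 33.78 pos [ 0.4419 -0.3263  0.0289] yaw 165.44 w 0.0596 F [-0.2  2.   5.2] T [0.42 0.37 0.06]
shift/0.08: [-0.104  0.005  0.161] turn: -0.001 q6 -2.06
crop origin 305 152 scale 6
tip pred [[370.82445607 229.21545669]]
```

View pics/s36.png

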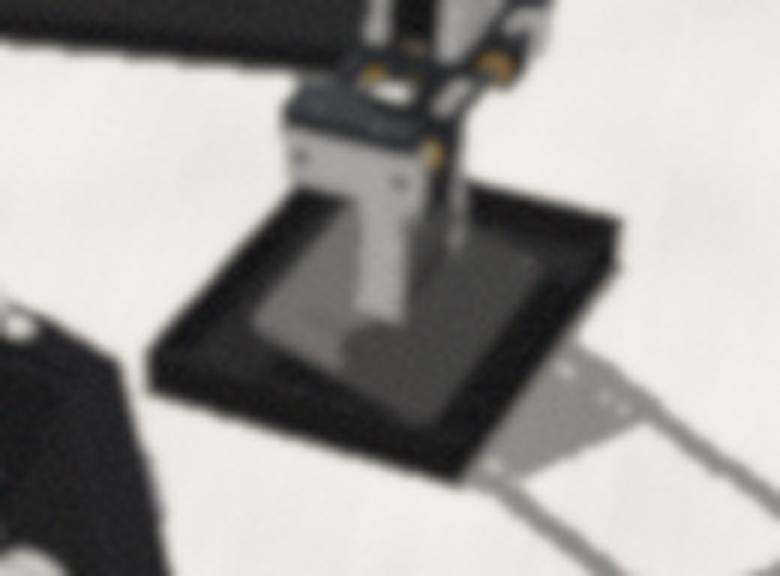

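Tilting down as planned; forces gentle. Completing the arc.

Request:
{"name": "servo_tool", "arguments": {"rows": [[[-0.03,0,0.03],0],[[-0.06,0,0.06],0],[[-0.09,0,0.095],0],[[-0.11,0,0.13],0],[[-0.12,0,0.15],0],[[-0.12,0,0.15],0]]}}

```text
time: 34.33
tool_pos: [0.4518, -0.3289, 0.0173]
ee_rot: [-3.141, 0.003, 2.888]
wrist_force: [0.5, 2.9, 4.3]
width: 0.0597
```

```bash
python3 - <<'E'
from h import *
go((.45,-.328,.016),165.5)
E
python3 look.py side pics/s37.png 370 200 6
```

```text
t 34.33 pos [ 0.4518 -0.3289  0.0173] yaw 165.44 w 0.0597 F [0.5 2.9 4.3] T [ 0.5   0.14 -0.03]
shift/0.08: [0.025 0.005 0.016] turn: -0.001 q6 -2.05
crop origin 305 152 scale 6
tip pred [[367.62750388 231.24675259]]
```

View pics/s37.png

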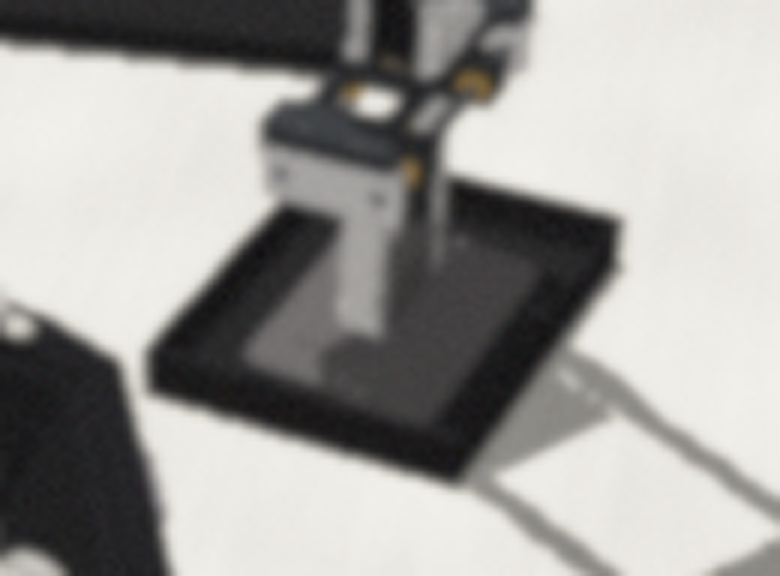

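Request:
{"name": "servo_tool", "arguments": {"rows": [[[0,0,0.015],0],[[0,0,0.03],0],[[0,0,0.03],0]]}}

```text
time: 34.63
tool_pos: [0.4528, -0.3292, 0.0157]
ee_rot: [-3.141, 0.006, 2.887]
wrist_force: [2.7, 1.5, 5.9]
width: 0.0598
```

Request:
{"name": "servo_tool", "arguments": {"rows": [[[0,0,0.02],0],[[0,0,0.03],0],[[0,0,0.03],0]]}}

```text
time: 34.88
tool_pos: [0.4536, -0.3294, 0.0138]
ee_rot: [-3.141, 0.008, 2.887]
wrist_force: [3.1, 1.8, 7.1]
width: 0.0595
```

```bash
python3 look.py side pics/s38.png 370 210 10; python3 look.py top pics/t38.png 463 290 5
```

```text
crop origin 331 181 scale 10
tip pred [[367.03212242 231.93598869]]
crop origin 385 232 scale 5
tip pred [[450.2643657  292.67559078]]
```

View pics/s38.png

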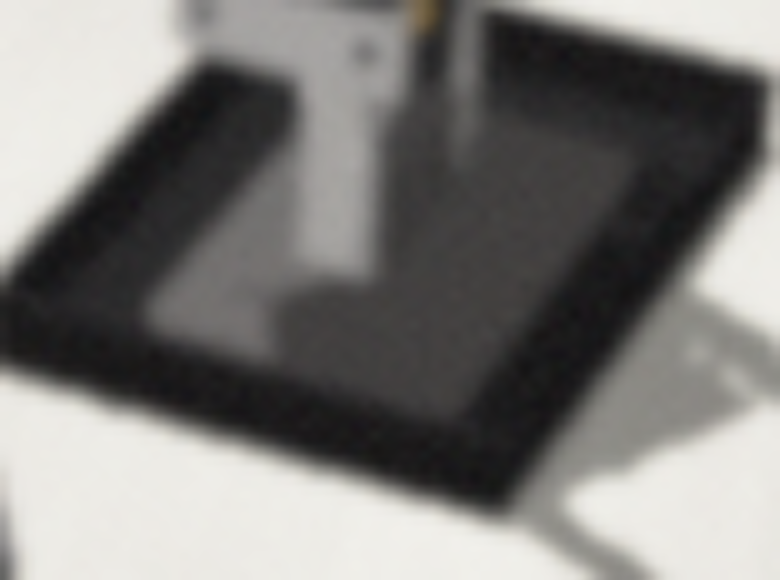

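View pics/t38.png

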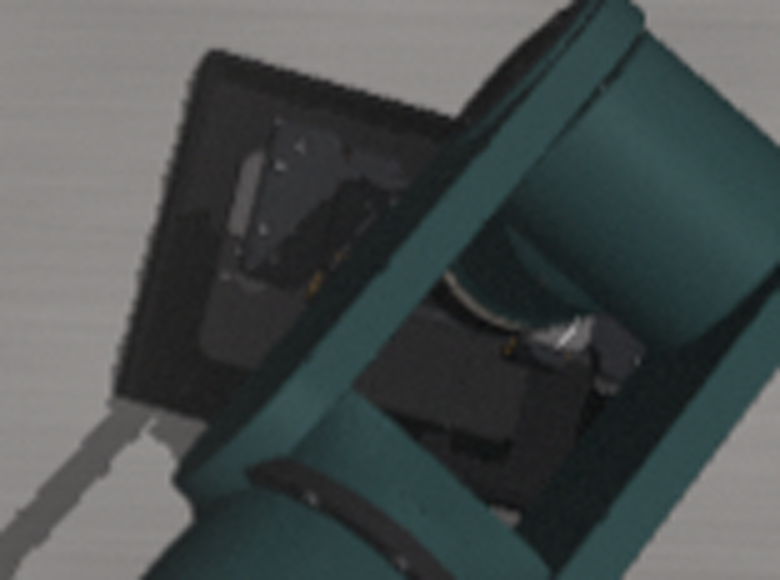

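Run:
```python
from h import *
s=snap('side')
b=onz(s,[(375.5,221.5)],.010)[0];c=onz(s,[(394,196)],.010)[0];print(b,c,'long',np.linalg.norm(b-c))
for z in(.006,.01,.015,.02,.03):
  a=onz(s,[(345,211.5)],z)[0];e=a-b;print(z,a.round(4),np.linalg.norm(e).round(4),'angle with long',np.degrees(np.arccos(e@(c-b)/np.linalg.norm(e)/np.linalg.norm(c-b))).round(1))
go((.45,-.328,.016),165.5)
```

```text
[ 0.41951024 -0.24418389  0.01      ] [ 0.38427532 -0.38535832  0.01      ] long 0.1455050476282685
0.006 [ 0.515  -0.2792  0.006 ] 0.1018 angle with long 83.9
0.01 [ 0.514  -0.2736  0.01  ] 0.0989 angle with long 86.7
0.015 [ 0.5126 -0.2668  0.015 ] 0.0959 angle with long 90.4
0.02 [ 0.5113 -0.2599  0.02  ] 0.0936 angle with long 94.3
0.03 [ 0.5086 -0.2461  0.03  ] 0.0913 angle with long 102.5
t 35.03 pos [ 0.4536 -0.3294  0.0138] yaw 165.43 w 0.0597 F [3.4 1.7 7.7] T [ 0.58 -0.27 -0.  ]
shift/0.08: [ 0.048  0.005 -0.027] turn: -0.001 q6 -2.05
```

Request:
{"name": "servo_tool", "arguments": {"rows": [[[0,0,-0.03],0],[[0,0,-0.04],0],[[0,0,-0.04],0]]}}

```text
time: 35.28
tool_pos: [0.4502, -0.3286, 0.0136]
ee_rot: [-3.141, -0.0, 2.887]
wrist_force: [1.6, -0.2, 1.3]
width: 0.0597
```

Request:
{"name": "servo_tool", "arguments": {"rows": [[[0,0,0],0],[[0,0,0],0],[[0,0,0],0],[[0,0,0],0]], "grip": -0.8}}

```text
time: 35.62
tool_pos: [0.4501, -0.3285, 0.0133]
ee_rot: [3.141, -0.0, 2.887]
wrist_force: [-0.0, -0.3, 0.3]
width: 0.0825
```

Request:
{"name": "servo_tool", "arguments": {"rows": [[[0,0,-0.2],0],[[0,0,-0.5],0],[[0,0,-1],0]]}}

```text
time: 35.87
tool_pos: [0.4477, -0.3263, 0.0897]
ee_rot: [3.137, -0.009, 2.887]
wrist_force: [-0.3, -0.4, -0.6]
width: 0.0844
```

Request:
{"name": "servo_tool", "arguments": {"rows": [[[0,0,-0.5],0],[[0,0,-1],0]]}}

```text
time: 36.03
tool_pos: [0.4498, -0.3281, 0.1747]
ee_rot: [3.141, -0.001, 2.887]
wrist_force: [0.4, -0.6, -0.7]
width: 0.0845
```

Request:
{"name": "servo_tool", "arguments": {"rows": [[[0.2,0.5,-0.5],0],[[0.4,1,-0.5],0],[[0.4,1,-0.5],0]]}}

```text
time: 36.28
tool_pos: [0.4402, -0.2408, 0.2177]
ee_rot: [-3.141, 0.006, 2.889]
wrist_force: [0.3, 0.1, 0.4]
width: 0.0847
```

Request:
{"name": "servo_tool", "arguments": {"rows": [[[0.5,0.5,0],0],[[1,1,0],0],[[1,1,0],0]]}}

```text
time: 36.53
tool_pos: [0.3805, -0.1434, 0.2127]
ee_rot: [3.141, -0.002, 2.888]
wrist_force: [0.5, -1.0, 0.3]
width: 0.0847
```

```bash
python3 - <<'E'
from h import *
go((.3,0,.3))
for n in('side','top'): cv2.imwrite(f'pics/{n}40.png',snap(n)['bgr'])
E
python3 look.py side pics/s40.png 370 200 8
```

```text
t 36.53 pos [ 0.3805 -0.1434  0.2127] yaw 165.46 w 0.0847 F [ 0.5 -1.   0.3] T [ 0.03 -0.02 -0.02]
shift/0.08: [ 1.424  1.482 -1.091] turn: 0 q6 -1.82
crop origin 322 164 scale 8
tip pred [[386.17449242 217.4881623 ]]
```

View pics/s40.png

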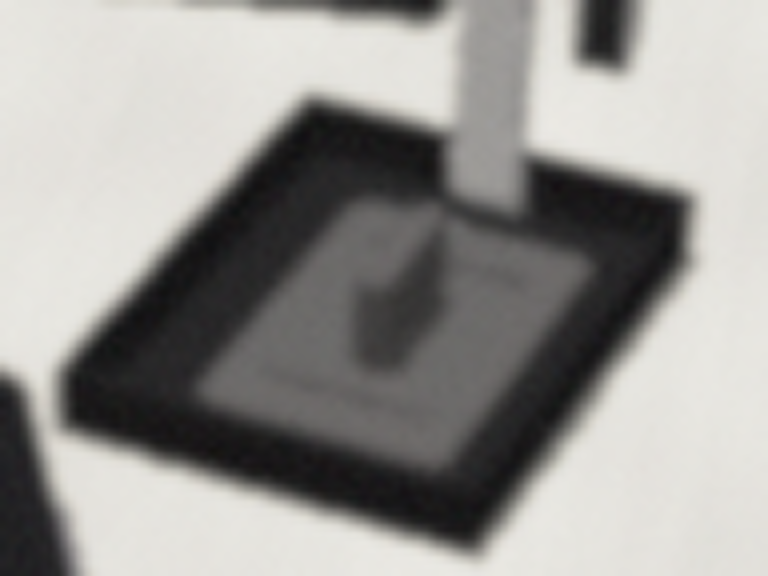

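View pics/top40.png

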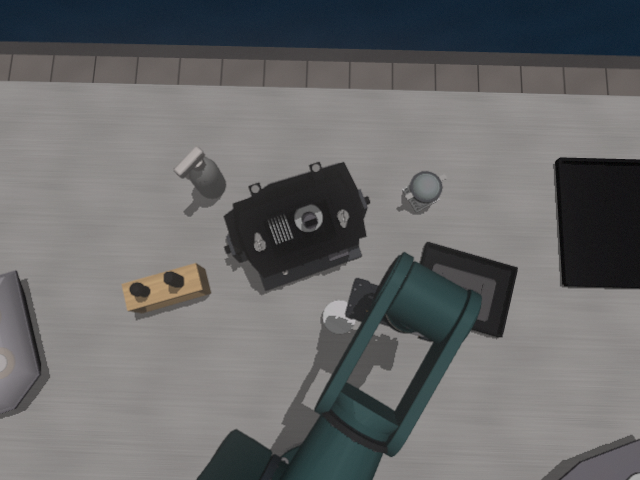

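View pics/side40.png

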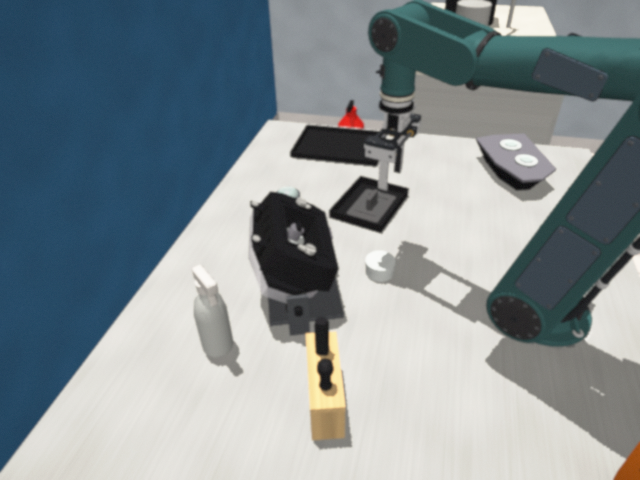

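Run:
```python
from h import *
s=snap('side')
P=onz(s,np.array([(198,390),(437,470),(597,260),(348,198)])/8+[321.5,163.5],.01);print(P.round(4),P.mean(0),[np.linalg.norm(P[i]-P[i-1]).round(4) for i in range(4)])
print(robot.close_job())
```

```text
[[ 0.5096 -0.2707  0.01  ]
 [ 0.4172 -0.241   0.01  ]
 [ 0.378  -0.3867  0.01  ]
 [ 0.4779 -0.4097  0.01  ]] [ 0.44569595 -0.3270517   0.01      ] [np.float64(0.1426), np.float64(0.0971), np.float64(0.1509), np.float64(0.1026)]
the job is handed in; nothing more can be done
None
```

The job is done and handed in at about 36.6 s of the 72 s. Both cams are open, the screwdriver is back in its rack hole, and the cover lies flat in the tray with its grip up.

**Cams:** I turned each one anticlockwise with the flat-blade driver to about 1.5 rad, estimated from the images, against the 1.2 rad needed. On the left cam the blade slipped out of the slot part-way. I set it back in deeper and finished the turn.

**Driver:** it stands in the hole it came from, as both views show.

**Cover:** I lifted it along its normal, held by the ends of its grip bar. I put its low edge on the tray floor, tilted it down and let go only once it was nearly flat.

**Last checks:**
- The cover's corners, cast onto the plane of a flat-lying cover (z = 10 mm), gave sides of 97 to 103 by 143 to 151 mm, against the true 100 by 150 mm. One long side read about 7 mm short; I put this down to blurred corner picking.
- Its middle is within about 5 mm of the tray centre I measured.
- The other screwdriver, bottle, projector and tin look to be where they were. I compared the pictures by eye only and did not measure this.
- The wrist force readings I saw stayed under about 10 N, and the gripper was clear of everything at hand-in.

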